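# Pack seven sample bottles into the slanted mixer drum

## Task

Finish loading the mixer: add the two sample bottles from the tray to the five in the slanted drum, so that all seven stand close-packed along the drum's axis, one in the middle and six around it, each with its underside fully down on the drum's floor. The five stand too loosely spread, so shift some of them along the wall to make room, and set the new ones in gently rather than forcing them down on their neighbours. Leave the steel cups and the drum lid where they are.

Things in the scene. Friction and masses are not known exactly. Their poses are not given: they have to be found in the camera images.
- drum: Round steel drum on the mixer, fixed, open at the top; its axis leans 25 degrees from vertical. Inside 122 mm across and 54 mm deep, wall 4 mm, rim 136 mm across. Origin: centre of the inner floor. z: up along the axis, out of the mouth; -x: down the slope of the floor, +x: up it; y: level. A rubber mat on the floor keeps the bottles from sliding by themselves (friction about 0.75; wall and bottles 0.25).
- drum_mid (a point): Point on the drum's axis 48 mm above the inner floor, where the centre of a bottle fully down in the middle lies.
- packed0_mid (a point): Bottle in the drum by the wall at the lowest place. All seven bottles are alike: closed, white plastic, about 0.11 kg. Body diameter 40 mm, underside bevelled 2 mm, nearly flat shoulder at 60 mm, ribbed grey cap of 18 mm diameter from there to 96 mm (the top). Point: on the bottle's axis half-way up, 48 mm above its underside; z towards the cap.
- packed1_mid (a point): Bottle in the drum by the wall on the drum's +y side, up to 8 mm up or down the slope. Same bottle and same point.
- packed2_mid (a point): Bottle in the drum by the wall on the drum's -y side, up to 8 mm up or down the slope. Same bottle and same point.
- packed3_mid (a point): Bottle in the middle of the drum. Same bottle and same point.
- packed4_mid (a point): Bottle in the drum by the wall at the highest place. The gaps between the four bottles along the wall are all too narrow for another one until some are moved closer together. Same bottle and same point.
- loose0_mid (a point): Bottle to be added; stands upright in a shallow steel tray on the bench (180 x 130 mm, lip 14 mm high, floor 3 mm above the bench). Same bottle and same point (mass 0.08 to 0.15 kg).
- loose1_mid (a point): The other bottle to be added, in the same tray. Same bottle and same point.
- cup0: Bystander: steel sample cup, 52 mm across, 34 mm high, in a second shallow tray on the other side. Origin: centre of its underside.
- cup1: Bystander: a second such cup in that tray. Origin: centre of its underside.
- drum_lid: Bystander: the drum's steel lid lying on the bench, 137 mm across, 38 mm high with its knob. Origin: centre of its underside.
There are look-alikes about, which are no part of the job. What is shaped like the part that bears packed4_mid but blue is not meant. Leave any pink look-alike of the part that bears loose1_mid alone.

How it is judged:
At the end, for the whole second after the job is handed in: All seven bottles stand in the drum: each centre within 46 mm of the drum's mid point, each underside within 4 mm of the drum's floor, each axis within 6 degrees of the drum's axis (distance between each of packed0_mid, packed1_mid, packed2_mid, packed3_mid, packed4_mid, loose0_mid, loose1_mid and drum_mid below 0.046 m and z of each of packed0_mid, packed1_mid, packed2_mid, packed3_mid, packed4_mid, loose0_mid, loose1_mid in the frame of drum below 0.052 m and angle between the z axis of each of packed0_mid, packed1_mid, packed2_mid, packed3_mid, packed4_mid, loose0_mid, loose1_mid and the z axis of drum, either way round below 0.105 rad); the robot touches nothing.
It fails at once if a steel cup is pushed more than 15 mm from its place (distance of cup0 from where it was at the start of the episode above 0.015 m).
It fails at once if a steel cup is pushed more than 15 mm from its place (distance of cup1 from where it was at the start of the episode above 0.015 m).
It fails at once if the drum lid is pushed more than 15 mm from its place (distance of drum_lid from where it was at the start of the episode above 0.015 m).
It fails at once if a new bottle is forced against one in the drum with more than 40 N (contact force between any of loose0, loose1 and packed0 above 40 N or contact force between any of loose0, loose1 and packed1 above 40 N or contact force between any of loose0, loose1 and packed2 above 40 N or contact force between any of loose0, loose1 and packed3 above 40 N or contact force between any of loose0, loose1 and packed4 above 40 N).
It also fails if it takes over 72 s, if anything falls off the work surface, if the arm or the gripper's body presses on something with over 40 N, if the wrist force passes 120 N, or if a joint passes its speed limit or range.

## Robot

A 6-joint arm with a two-finger parallel gripper is mounted at the origin on the work surface. World frame = base frame: x ahead of the robot, y to its left, z up, the work surface at z = 0. Lengths are in m, angles in rad, forces in N, time in s.
With the tool pointing down it reaches from about 0.4 to 0.825 m from the base axis. Payload 7 kg.
Tool frame: the origin (TCP) lies at the very end of the fingers, on their centre line; the grasp point (between the pads) lies 19 mm behind it; z points along the fingers, y is the direction in which the jaws open and shut (so a half turn about z gives the same grasp; the last joint's range is limited). The gripper opens to 85 mm and grips with 20 to 120 N. Pads are 22 mm wide; open, the fingers measure 114 mm over their backs; the gripper's body (76 mm by 85 mm) begins 54 mm behind the grasp point. The pads swing forward as they close: fully open they stand 13 mm farther back than shut.
Start: joints at [0.288, 0.359, 0.012, 0, -1.224, -0.288], TCP at [0.675, -0, 0.231] pointing down, gripper open.
Joint ranges: [-3.07, 3.07], [-1.43, 2.12], [-1.02, 1.25], [-3.03, 1.67], [-3.05, -0], [-3.03, 3.03]. Speed limits (rad/s): [2.39, 2.39, 3.01, 3.14, 3.14, 3.14].

## Interface

Orientations are given as a rotation vector (axis times angle).
In Python, from rig import ctrl, optics, order gives the robot as it stands.
- The arm moves only by the shell command python3 -m inch 'ROWS' [FORCE]. ROWS is JSON, a list of rows, each an object of numbers: "tx", "ty", "tz": the shift along the tool's x, y, z in cm; "ax", "ay", "az": the turn, a rotation vector about the tool's x, y, z in rad; "fingers": the finger opening in cm, from 0 to 8.54. A call has 1 to 12 rows; each row is the pose to reach, as a shift and turn from the pose measured when the call began, along the tool's axes at that moment; what a row does not reach only later rows make up. A row lasts 1/8 s, in which the tool goes at most 62.5 mm and 10.7 degrees, less where a joint would pass 70% of its speed; a pose out of reach is approached as far as the arm can. A call with a gripper value outside its range is refused whole. The fingers move at their own pace and stop on an object; FORCE is the grip in N (left out, the last holds). Time passes only in rows, so rows that repeat a pose let the fingers close. It gives the time, the measured TCP pose, the force and the opening at its end, in the units of the state.
- ctrl.get_state(): the state, without advancing time (a new reading comes with each control period).
- optics.read_camera(name): name is "scene" or "side" or "wrist"; returns a dict with "image" (480x640x3 uint8, red, green, blue), "depth" (480x640 float32, m along the optical axis (not along the pixel's ray), 0 where there is no reading), "intrinsics" (3x3 intrinsics, pixels), "k1" (the pictures are not rectified: a ray, as slopes to the right and down, at radius r is drawn at 1 + k1 r^2 times it, then the intrinsics apply), "R" (3x3) and "t" (3): a world point X has camera coordinates R X + t. Camera axes: x right, y down, z forward; pixel columns grow to the right and rows downward; lengths in m; the calibration is good to about 2 mm. A picture is of the moment at which its call begins.
- order.finish_job(): hands the job in, once; it reports no verdict.
The state is a dict: "time_s": time; "joint_pos": joint angles; "dq": joint speeds; "tau": joint torques, N m; "tool_pos": TCP position; "ee_rot": TCP orientation; "force": force on the tool from outside, world axes, zero at the start; "wrist_torque": the same for the moment, N m; "grip_width": finger opening in m.
Only numpy, scipy, OpenCV 4.12 (cv2) and the standard library are available. Lean on these libraries where they do the work, as an engineer would, in place of code of your own. Each camera call takes 0.05 s, during which the arm holds its last target.

## Working session

There is one attempt and no reset: what is moved stays moved. The work goes in short steps, Python scripts to look and compute and a shell command to move; the robot and the scene stay as the last step left them, time stands still between calls to the robot, and variables do not carry over. Pictures are saved under pics/ and viewed, and the job is handed in when it is done.

```bash
ls; mkdir -p pics; python3 - <<'E'
from rig import ctrl, optics
import cv2
s=ctrl.get_state()
print(s)
for n in ["scene","side","wrist"]:
    c=optics.read_camera(n)
    cv2.imwrite(f"pics/{n}0.png",c["image"][:,:,::-1])
    print(n,c["intrinsics"].tolist(),c["k1"],c["R"].tolist(),c["t"].tolist())
E
```

```text
pics
{'time_s': 0.0, 'joint_pos': array([ 2.88119201e-01,  3.59365034e-01,  1.10961204e-02, -3.47252707e-04,
       -1.22407351e+00, -2.88088142e-01]), 'dq': array([0.00013547, 0.00055883, 0.00011347, 0.00060576, 0.00107092,
       0.00177662]), 'tau': array([ 2.55543900e-04, -5.83324420e+01,  2.93422562e+01,  6.93659976e+00,
       -6.00149287e-03, -1.14765509e-06]), 'tool_pos': array([ 6.74545131e-01, -6.71768303e-06,  2.30394535e-01]), 'ee_rot': array([ 2.22049366e+00, -2.22068729e+00, -1.60868880e-03]), 'force': array([0.38839495, 0.67486666, 0.4965949 ]), 'wrist_torque': array([ 0.04129583,  0.0206117 , -0.06545908]), 'grip_width': 0.08570019192582214}
scene [[605.0408235441329, 0.0, 325.57496860579823], [0.0, 605.0408235441329, 241.5648404218751], [0.0, 0.0, 1.0]] -0.018114480349311846 [[0.4118823179982493, 0.9110379031452506, -0.019049807166847323], [0.5060478484876613, -0.246070827842193, -0.8266587704283229], [-0.7578050746474307, 0.33084601662671226, -0.5623809937407551]] [-0.293554669255638, -0.17681100448117903, 1.7503592348196841]
side [[586.176715229005, 0.0, 322.42242556395195], [0.0, 586.176715229005, 236.66195770405923], [0.0, 0.0, 1.0]] -0.009431849326690228 [[0.750227382057717, -0.6611147485537517, -0.009282481108729219], [-0.48662523026268456, -0.5426049232532796, -0.6846720255225066], [0.4476100540454978, 0.5181767907828488, -0.7287921878089628]] [-0.3789433260264701, 0.3654244692125441, 0.9265147844851969]
wrist [[404.34484284598886, 0.0, 322.63337108669975], [0.0, 404.34484284598886, 237.20216606887863], [0.0, 0.0, 1.0]] -0.07818145292530361 [[-0.9999980199518066, 0.0001609160304081616, 0.0019834814082909935], [0.0007296329630542121, 0.9569603971670655, 0.2902176181584971], [-0.0018514124891830775, 0.29021849072704375, -0.956958619749]] [0.6734026289208515, -0.036006152421406167, 0.3806921018967202]
```

View pics/scene0.png

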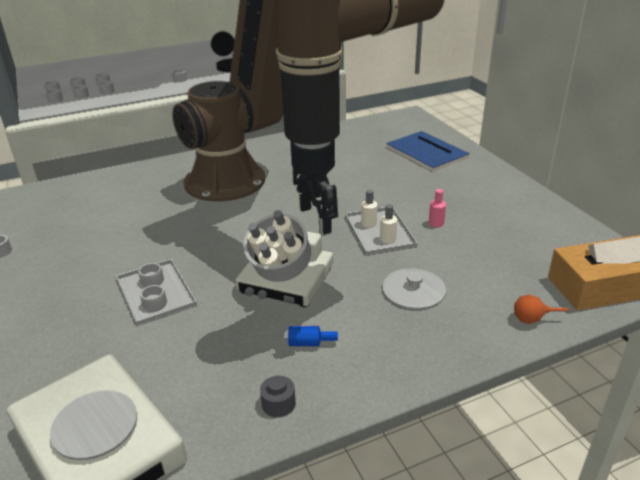

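View pics/side0.png

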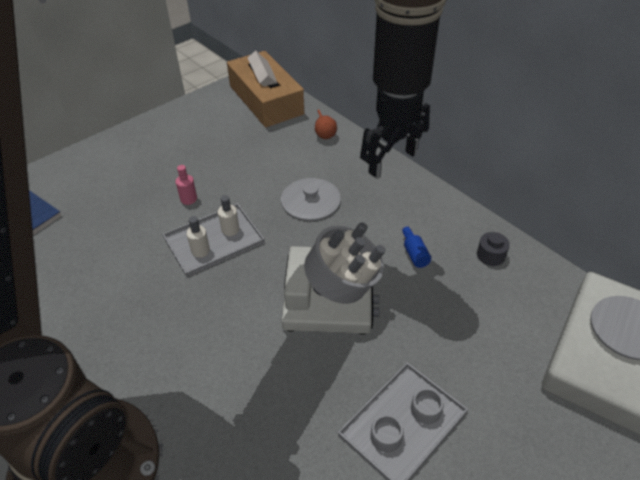

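View pics/wrist0.png

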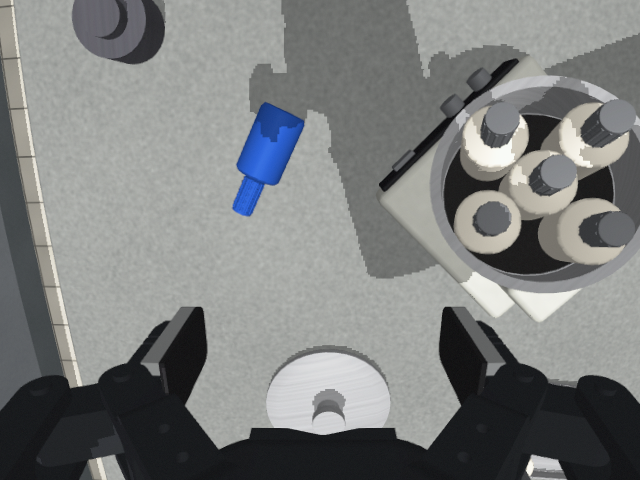

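Candidates for the loose bottles: the white bottle at scene (369,212) and the white one at (389,228), both in the tray. The pink look-alike at (437,212) and the blue one lying at (305,336) are out. I'll measure from depth and check the choice in a crop.

```bash
cat > h.py <<'E'
import numpy as np, cv2
from rig import ctrl, optics
from scipy.spatial.transform import Rotation as Ro
def cam(n):
    c=optics.read_camera(n); c["P"]=cloud(c); return c
def rays(c,uv):
    K=c["intrinsics"];k=c["k1"]
    d=np.array([k,0,0,0,0.])
    return cv2.undistortPoints(np.asarray(uv,float).reshape(-1,1,2),K,d).reshape(-1,2)
def cloud(c):
    h,w=c["depth"].shape
    u,v=np.meshgrid(np.arange(w),np.arange(h))
    xy=rays(c,np.stack([u,v],-1).reshape(-1,2))
    z=c["depth"].reshape(-1,1)
    X=np.hstack([xy*z,z])
    W=(X-c["t"])@c["R"]
    W[z[:,0]<=0]=np.nan
    return W.reshape(h,w,3)
def proj(c,X):
    X=np.atleast_2d(X)
    p,_=cv2.projectPoints(X,cv2.Rodrigues(c["R"])[0],np.asarray(c["t"],float),c["intrinsics"],np.array([c["k1"],0,0,0,0.]))
    return p.reshape(-1,2)
def save(name,img,box=None,s=1):
    if box: img=img[box[1]:box[3],box[0]:box[2]]
    img=cv2.resize(img,None,fx=s,fy=s,interpolation=cv2.INTER_CUBIC)
    cv2.imwrite(f"pics/{name}.png",img[:,:,::-1])
def tool():
    s=ctrl.get_state()
    return s["tool_pos"],Ro.from_rotvec(s["ee_rot"]).as_matrix(),s
E
python3 - <<'E'
from h import *
sc=cam("scene");sd=cam("side");w=cam("wrist")
for n,c,pts in [("scene",sc,[(370,196),(369,212),(389,211),(389,232),(437,212),(280,218),(256,233),(271,238),(290,240),(264,253)]),
 ("side",sd,[(194,224),(225,202),(199,245),(230,220)]),("wrist",w,[(503,117),(614,117),(558,174),(492,218),(612,228),(328,390)])]:
    for p in pts: print(n,p,c["P"][p[1],p[0]].round(4), c["image"][p[1],p[0]])
save("c1",sc["image"],(330,180,470,260),5)
E
```

```text
scene (370, 196) [0.3986 0.2637 0.0871] [70 73 72]
scene (369, 212) [0.4085 0.2566 0.0484] [153 148 131]
scene (389, 211) [0.4806 0.271  0.0869] [71 74 73]
scene (389, 232) [0.4927 0.2665 0.036 ] [152 148 130]
scene (437, 212) [0.4796 0.409  0.0465] [149  77  93]
scene (280, 218) [ 0.5327 -0.0176  0.176 ] [64 66 65]
scene (256, 233) [ 0.5268 -0.0698  0.1507] [63 65 64]
scene (271, 238) [ 0.5531 -0.0468  0.1474] [68 68 68]
scene (290, 240) [ 0.591  -0.0196  0.1575] [65 66 66]
scene (264, 253) [ 0.5817 -0.073   0.1363] [64 66 65]
side (194, 224) [0.3893 0.2533 0.093 ] [47 46 50]
side (225, 202) [0.4728 0.2663 0.0911] [54 54 57]
side (199, 245) [0.3864 0.247  0.0384] [109 107 101]
side (230, 220) [0.471  0.2551 0.0481] [110 106 101]
wrist (503, 117) [ 0.5772 -0.0764  0.1525] [131 134 137]
wrist (614, 117) [ 0.5248 -0.0781  0.1686] [132 133 138]
wrist (558, 174) [ 0.5523 -0.0485  0.1705] [136 139 142]
wrist (492, 218) [ 0.584  -0.0244  0.1683] [ 98  99 103]
wrist (612, 228) [ 0.5278 -0.0239  0.1858] [102 103 106]
wrist (328, 390) [0.6681 0.2037 0.013 ] [139 140 142]
```

View pics/c1.png

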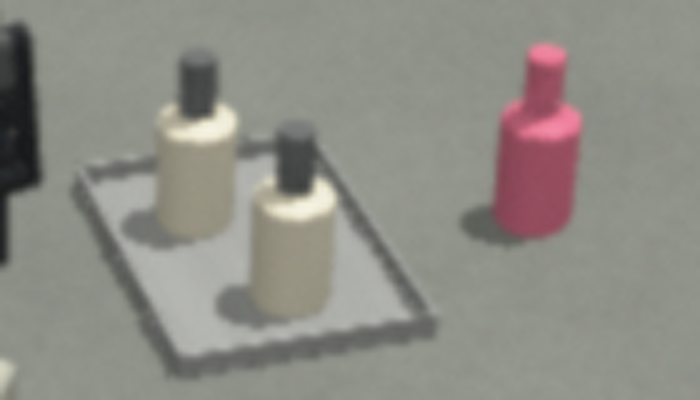

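Crop: the two white bottles with grey caps stand in the tray (cap tops at about scene (370,192) and (389,208)), and the pink one stands outside it. Those two white ones are my targets. Next I'll measure the drum frame.

```bash
cat >> h.py <<'E'
from scipy.optimize import least_squares
def fitdrum(P,c0,it=6):
    """P Nx3 world points; c0 initial [cx,cy,cz(floor),phi,]; fits axis with lean 25deg, rim annulus r 61..68 at z=54"""
    def frame(p):
        a=np.deg2rad(25);ph=p[3]
        z=np.array([np.sin(a)*np.cos(ph),np.sin(a)*np.sin(ph),np.cos(a)])
        x=np.array([-np.cos(a)*np.cos(ph),-np.cos(a)*np.sin(ph),np.sin(a)])
        return np.stack([x,np.cross(z,x),z],1)
    p=np.array(c0,float)
    for i in range(it):
        tol=[.015,.01,.006,.004,.004,.004][i]
        L=(P-p[:3])@frame(p); r=np.hypot(L[:,0],L[:,1])
        m=(abs(L[:,2]-.054)<tol)&(r>.061-tol)&(r<.068+tol)
        Q=P[m]
        def res(q):
            L=(Q-q[:3])@frame(q); r=np.hypot(L[:,0],L[:,1])
            return np.r_[(L[:,2]-.054),(r-.0645)]
        p=least_squares(res,p,loss="soft_l1",f_scale=.002).x
    return p,frame(p),m.sum(),np.sqrt(np.mean(res(p)**2))
E
python3 - <<'E'
from h import *
sc=cam("scene");sd=cam("side");w=cam("wrist")
t,R,s=tool()
C=-w["R"].T@w["t"]; print("cam in tool",R.T@(C-t)); print("camR", (w["R"]@R).round(3).tolist())
T=np.array([[ 0.5772,-0.0764,0.1525],[ 0.5248,-0.0781,0.1686],[0.5523,-0.0485,0.1705],[0.584,-0.0244,0.1683],[0.5278,-0.0239,0.1858]])
A=np.c_[T[:,:2],np.ones(5)];k=np.linalg.lstsq(A,T[:,2],rcond=None)[0]
print("tilt",np.rad2deg(np.arctan(np.hypot(*k[:2]))),np.arctan2(-k[1],-k[0]))
ph=np.arctan2(-k[1],-k[0]);a=np.deg2rad(25)
z=np.array([np.sin(a)*np.cos(ph),np.sin(a)*np.sin(ph),np.cos(a)])
c0=np.r_[T.mean(0)-z*.096,ph]
for n,c in [("scene",sc),("side",sd),("wrist",w)]:
    P=c["P"].reshape(-1,3);P=P[np.isfinite(P[:,0])]
    p,F,m,e=fitdrum(P,c0); print(n,p.round(4),m,e)
P=np.vstack([c["P"].reshape(-1,3) for c in(sc,sd,w)]);P=P[np.isfinite(P[:,0])]
print(fitdrum(P,c0))
E
```

```text
cam in tool [ 0.07615099  0.00063805 -0.14288189]
camR [[-0.0, 1.0, -0.001], [-0.957, -0.0, -0.29], [-0.29, 0.001, 0.957]]
tilt 24.8056871236757 -0.8262840408196133
scene [ 0.5245 -0.0191  0.0813 -0.7858] 568 0.002335223591245933
side [ 0.5236 -0.0203  0.0807 -0.7753] 760 0.002361750616572544
wrist [ 0.5229 -0.0215  0.0822 -0.78  ] 6432 0.001742208519108105
(array([ 0.5231677 , -0.02119037,  0.08209061, -0.78271527]), array([[-0.64257342, -0.70520715,  0.29963691],
       [ 0.63913473, -0.70900133, -0.29803342],
       [ 0.42261826,  0.        ,  0.90630779]]), np.int64(7705), np.float64(0.0019125056764883565))
```

```bash
cat >> h.py <<'E'
import json,os
def setdrum(p,F): json.dump({"o":list(p[:3]),"F":F.tolist()},open("drum.json","w"))
def drum():
    d=json.load(open("drum.json")); return np.array(d["o"]),np.array(d["F"])
def drumtool(yaw=0):
    """tool orientation with z=-drum z, tool y at angle yaw from drum x (in drum frame, ccw)"""
    o,F=drum(); c,s_=np.cos(yaw),np.sin(yaw)
    y=np.array([c,s_,0]);z=np.array([0,0,-1.]);x=np.cross(y,z)
    return F@np.stack([x,y,z],1)
def goto(pos,Rt):
    t,R,s=tool()
    d=R.T@(np.asarray(pos)-t)*100; a=Ro.from_matrix(R.T@Rt).as_rotvec()
    print("tx %.2f ty %.2f tz %.2f | ax %.3f ay %.3f az %.3f | deg %.1f dist %.1f"%(*d,*a,np.rad2deg(np.linalg.norm(a)),np.linalg.norm(d)))
def D(x,y,z):
    o,F=drum(); return o+F@np.array([x,y,z])
E
python3 - <<'E'
from h import *
F=np.array([[-0.64257342, -0.70520715,  0.29963691],[ 0.63913473, -0.70900133, -0.29803342],[ 0.42261826,  0. ,  0.90630779]])
setdrum([ 0.5231677 , -0.02119037,  0.08209061],F)
goto(D(0,0,.19),drumtool(0))
E
```

```text
tx 7.78 ty 9.48 tz -2.30 | ax -0.414 ay -0.171 az 0.770 | deg 51.0 dist 12.5
```

```bash
python3 -m inch '[{"tx":2,"ty":2,"tz":-2.3,"ax":-0.08,"ay":-0.03,"az":0.15},{"tx":3.5,"ty":4,"tz":-2.3,"ax":-0.16,"ay":-0.07,"az":0.3},{"tx":5,"ty":6,"tz":-2.3,"ax":-0.25,"ay":-0.1,"az":0.46},{"tx":6.5,"ty":8,"tz":-2.3,"ax":-0.33,"ay":-0.14,"az":0.62},{"tx":7.78,"ty":9.48,"tz":-2.3,"ax":-0.414,"ay":-0.171,"az":0.77},{"tx":7.78,"ty":9.48,"tz":-2.3,"ax":-0.414,"ay":-0.171,"az":0.77},{"tx":7.78,"ty":9.48,"tz":-2.3,"ax":-0.414,"ay":-0.171,"az":0.77}]'
python3 - <<'E'
from h import *
w=cam("wrist"); save("w1",w["image"])
print(tool()[2]["joint_pos"].round(3))
o,F=drum()
P=w["P"].reshape(-1,3);P=P[np.isfinite(P[:,0])]
p,F2,m,e=fitdrum(P,np.r_[o,-.7827]); print(p.round(4),m,e)
E
```

```text
[ 0.288  0.359  0.012 -0.    -1.224 -0.288]
[ 0.5229 -0.0215  0.0823 -0.779 ] 6416 0.001745828060156719validation failed for argument at $[0]...
```

View pics/w1.png

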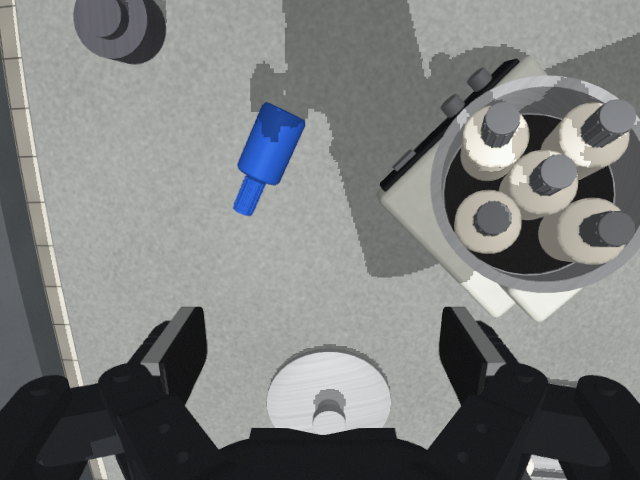

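```bash
python3 -m inch '[{"tx":2,"ty":2,"tz":-2.3,"ax":-0.08,"ay":-0.03,"az":0.15,"fingers":6},{"tx":3.5,"ty":4,"tz":-2.3,"ax":-0.16,"ay":-0.07,"az":0.3,"fingers":6},{"tx":5,"ty":6,"tz":-2.3,"ax":-0.25,"ay":-0.1,"az":0.46,"fingers":6},{"tx":6.5,"ty":8,"tz":-2.3,"ax":-0.33,"ay":-0.14,"az":0.62,"fingers":6},{"tx":7.78,"ty":9.48,"tz":-2.3,"ax":-0.414,"ay":-0.171,"az":0.77,"fingers":6},{"tx":7.78,"ty":9.48,"tz":-2.3,"ax":-0.414,"ay":-0.171,"az":0.77,"fingers":6},{"tx":7.78,"ty":9.48,"tz":-2.3,"ax":-0.414,"ay":-0.171,"az":0.77,"fingers":6}]'
python3 - <<'E'
from h import *
w=cam("wrist"); save("w2",w["image"])
print(tool()[2]["joint_pos"].round(3))
o,F=drum()
goto(D(0,0,.19),drumtool(0))
P=w["P"].reshape(-1,3);P=P[np.isfinite(P[:,0])]
p,F2,m,e=fitdrum(P,np.r_[o,-.7827]); print(p.round(4),m,e)
E
```

```text
time_s: 1.38
tool_pos: [0.5804, -0.078, 0.2542]
ee_rot: [1.121, -2.691, -0.596]
force: [-0.2, 0.2, 0.1]
grip_width: 0.0601
[-0.008  0.432  0.222 -0.302 -1.677 -0.757]
tx 0.05 ty -0.00 tz 0.01 | ax -0.001 ay -0.000 az 0.002 | deg 0.1 dist 0.0
[ 0.5223 -0.0221  0.0822 -0.77  ] 5609 0.001713606548973435
```

View pics/w2.png

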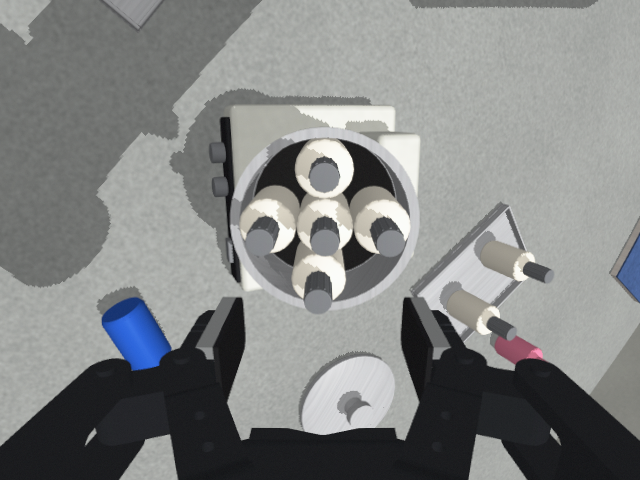

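```bash
cat >> h.py <<'E'
def caps(c,ang=False,zlo=.0945,zhi=.101,rmax=.066):
    o,F=drum(); L=(c["P"]-o)@F; r=np.hypot(L[...,0],L[...,1])
    m=((L[...,2]>zlo)&(L[...,2]<zhi)&(r<rmax)).astype(np.uint8)
    n,lab,st,ce=cv2.connectedComponentsWithStats(m)
    out=[]
    K=rays(c,np.stack(np.meshgrid(np.arange(640),np.arange(480)),-1).reshape(-1,2)).reshape(480,640,2)
    Cc=-c["R"].T@c["t"]; Cd=F.T@(Cc-o)
    for i in range(1,n):
        if st[i,4]<60: continue
        q=lab==i
        cnt=max(cv2.findContours(q.astype(np.uint8),cv2.RETR_EXTERNAL,cv2.CHAIN_APPROX_NONE)[0],key=len)
        (u,v),rad=cv2.minEnclosingCircle(cnt)
        z=np.median(L[q][:,2])
        xy=K[q]; d=np.c_[xy,np.ones(len(xy))]@c["R"]@F
        X=Cd+d*((.096-Cd[2])/d[:,2])[:,None]   # ray onto cap plane
        ctr=X.mean(0); 
        rr=np.sqrt(len(X)*0+np.mean(np.sum((X-ctr)[:,:2]**2,1))*2)
        out.append((ctr[0],ctr[1],z,rr,st[i,4],ce[i]))
    return out
def rep(o):
    for x,y,z,rr,n,ce in o: print("xy %.1f %.1f z %.1f rad %.1f n %d | r %.1f th %.1f px %d %d"%(x*1e3,y*1e3,z*1e3,rr*1e3,n,np.hypot(x,y)*1e3,np.rad2deg(np.arctan2(y,x)),*ce))
E
python3 - <<'E'
from h import *
w=cam("wrist")
for ph in (-.7754,-.785):
    o,F=drum();
    P=w["P"].reshape(-1,3);P=P[np.isfinite(P[:,0])]
    a=np.deg2rad(25)
    z=np.array([np.sin(a)*np.cos(ph),np.sin(a)*np.sin(ph),np.cos(a)]);x=np.array([-np.cos(a)*np.cos(ph),-np.cos(a)*np.sin(ph),np.sin(a)])
    setdrum(np.array([.5225,-.0219,.0822]),np.stack([x,np.cross(z,x),z],1))
    o,F=drum();L=(P-o)@F;r=np.hypot(L[:,0],L[:,1]);th=np.rad2deg(np.arctan2(L[:,1],L[:,0]))
    m=(abs(L[:,2]-.054)<.005)&(r>.055)&(r<.072)
    print(ph)
    for b in range(-180,180,45):
        q=m&(th>=b)&(th<b+45)
        print(b,q.sum(),(np.percentile(r[q],[3,10,50,90,97])*1e3).round(1),np.median(L[q,2]*1e3).round(1)) if q.sum() else 0
    rep(caps(w))
E
```

```text
-0.7754
-180 724 [61.  61.3 64.1 67.4 67.9] 54.0
-135 503 [60.9 61.2 64.  67.4 68.1] 54.0
-90 667 [60.9 61.2 63.9 67.4 68. ] 53.9
-45 718 [60.9 61.1 64.2 67.3 67.9] 54.0
0 778 [60.8 61.1 64.3 67.3 67.8] 54.1
45 849 [59.  61.3 64.4 67.4 67.9] 54.1
90 852 [59.  61.3 64.4 67.3 67.9] 54.1
135 712 [59.9 61.2 64.1 66.9 67.4] 54.1
xy -0.2 40.2 z 96.1 rad 9.0 n 717 | r 40.2 th 90.3 px 323 176
xy -40.5 0.4 z 96.1 rad 9.0 n 629 | r 40.5 th 179.4 px 258 241
xy -0.0 -0.0 z 96.1 rad 9.0 n 637 | r 0.1 th -136.1 px 323 241
xy 40.2 -0.7 z 96.0 rad 9.1 n 638 | r 40.2 th -0.9 px 389 242
xy -4.8 -39.9 z 96.0 rad 9.0 n 545 | r 40.2 th -96.9 px 316 300
-0.785
-180 716 [61.1 61.4 64.2 67.4 68. ] 53.9
-135 512 [61.1 61.4 64.2 67.6 68.3] 53.7
-90 663 [61.1 61.3 64.1 67.6 68.2] 53.7
-45 717 [61.  61.2 64.3 67.5 68. ] 53.9
0 779 [60.7 61.  64.1 67.2 67.7] 54.2
45 840 [59.  61.1 64.2 67.2 67.7] 54.3
90 844 [59.3 61.1 64.3 67.1 67.7] 54.4
135 720 [59.9 61.1 64.1 66.8 67.3] 54.2
xy -0.6 39.8 z 96.2 rad 9.0 n 725 | r 39.8 th 90.8 px 323 176
xy -40.5 -0.3 z 96.1 rad 9.0 n 630 | r 40.5 th -179.6 px 258 241
xy -0.1 -0.4 z 96.1 rad 9.0 n 637 | r 0.4 th -97.4 px 323 241
xy 40.2 -0.7 z 96.0 rad 9.1 n 639 | r 40.2 th -1.0 px 389 242
xy -4.5 -40.3 z 95.9 rad 8.9 n 538 | r 40.5 th -96.3 px 316 300
```

View w2: the mouth is seen along the axis. Cap tops are at px (323,176) for packed1, (258,241) for packed0, (323,241) for packed3, (389,242) for packed4 and (316,300) for packed2. The ring angles are 90, 180, 0 and -97 degrees. Plan: move packed1 to about 120° and packed2 to about -121°, which leaves slots at ±60°.

```bash
python3 - <<'E'
from h import *
a=np.deg2rad(25);ph=-.7754
z=np.array([np.sin(a)*np.cos(ph),np.sin(a)*np.sin(ph),np.cos(a)]);x=np.array([-np.cos(a)*np.cos(ph),-np.cos(a)*np.sin(ph),np.sin(a)])
setdrum(np.array([.5225,-.0219,.0822]),np.stack([x,np.cross(z,x),z],1))
R=drumtool(0)
goto(D(-.0002,.0402,.105),R)
goto(D(-.0002,.0402,.067),R)
E
```

```text
tx 4.15 ty -0.06 tz 8.49 | ax -0.001 ay 0.003 az -0.005 | deg 0.3 dist 9.4
tx 4.16 ty -0.06 tz 12.29 | ax -0.001 ay 0.003 az -0.005 | deg 0.3 dist 13.0
```

```bash
python3 -m inch '[{"tx":4.15,"ty":-0.06,"tz":4,"ax":-0.001,"ay":0.003,"az":-0.005,"fingers":3.2},{"tx":4.15,"ty":-0.06,"tz":8.5,"ax":-0.001,"ay":0.003,"az":-0.005,"fingers":3.2},{"tx":4.16,"ty":-0.06,"tz":8.5,"ax":-0.001,"ay":0.003,"az":-0.005,"fingers":3.2},{"tx":4.16,"ty":-0.06,"tz":10.5,"ax":-0.001,"ay":0.003,"az":-0.005,"fingers":3.2},{"tx":4.16,"ty":-0.06,"tz":12.3,"ax":-0.001,"ay":0.003,"az":-0.005,"fingers":3.2},{"tx":4.16,"ty":-0.06,"tz":12.3,"ax":-0.001,"ay":0.003,"az":-0.005,"fingers":3.2}]' 25
python3 - <<'E'
from h import *
w=cam("wrist"); save("w3",w["image"]); rep(caps(w))
goto(D(-.0002,.0402,.067),drumtool(0))
E
```

```text
time_s: 2.22
tool_pos: [0.5144, -0.0699, 0.1424]
ee_rot: [1.13, -2.684, -0.596]
force: [-0.8, 0.9, 0.2]
grip_width: 0.0321
xy -18.7 46.9 z 98.0 rad 10.7 n 374 | r 50.5 th 111.7 px 265 340
xy 17.7 47.1 z 97.9 rad 10.4 n 408 | r 50.3 th 69.4 px 379 339
xy -27.6 48.5 z 96.5 rad 2.7 n 114 | r 55.8 th 119.6 px 238 336
xy -0.2 40.8 z 96.0 rad 9.1 n 2086 | r 40.8 th 90.3 px 323 356
xy 26.6 48.4 z 96.6 rad 2.5 n 107 | r 55.2 th 61.2 px 407 336
xy -46.6 2.1 z 96.0 rad 5.3 n 229 | r 46.6 th 177.5 px 195 447
xy 46.2 1.0 z 96.0 rad 5.6 n 292 | r 46.2 th 1.2 px 451 449
tx 0.03 ty -0.00 tz 0.02 | ax 0.000 ay -0.001 az 0.001 | deg 0.1 dist 0.0
```

View pics/w3.png

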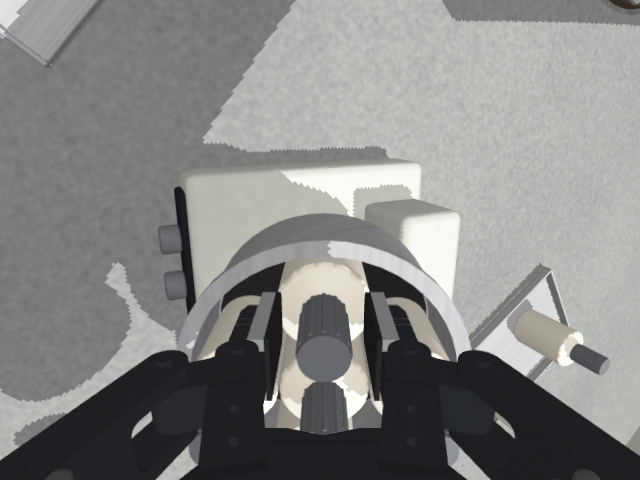

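```bash
python3 -m inch '[{"fingers":1.2},{"fingers":1.2},{"fingers":1.2},{"fingers":1.2},{"tz":-0.15,"fingers":1.2},{"tz":-0.3,"fingers":1.2}]' 30
```

```text
validation failed for argument at $[0]...
```

```bash
python3 - <<'E'
from h import *
w=cam("wrist"); save("w4",w["image"]); rep(caps(w)[:8])
R=drumtool(0)
for th in (97.5,105,112.5,120.3):
    a=np.deg2rad(th); goto(D(.0405*np.cos(a),.0405*np.sin(a),.070),R)
E
```

```text
xy -19.0 46.9 z 98.0 rad 10.4 n 372 | r 50.6 th 112.0 px 266 338
xy 19.6 47.3 z 97.6 rad 10.6 n 516 | r 51.2 th 67.4 px 386 337
xy -28.0 48.1 z 97.0 rad 2.7 n 140 | r 55.6 th 120.2 px 238 335
xy -0.2 40.8 z 96.0 rad 9.1 n 2073 | r 40.8 th 90.2 px 324 355
xy -46.8 2.2 z 96.0 rad 4.9 n 189 | r 46.9 th 177.3 px 196 444
xy -0.3 9.0 z 95.3 rad 2.8 n 69 | r 9.0 th 92.1 px 324 432
xy 46.0 0.6 z 96.0 rad 5.8 n 288 | r 46.0 th 0.8 px 450 448
tx 0.04 ty -0.49 tz -0.23 | ax -0.000 ay -0.000 az 0.001 | deg 0.1 dist 0.5
tx -0.06 ty -1.01 tz -0.23 | ax -0.000 ay -0.000 az 0.001 | deg 0.1 dist 1.0
tx -0.23 ty -1.51 tz -0.23 | ax -0.000 ay -0.000 az 0.001 | deg 0.1 dist 1.5
tx -0.48 ty -2.00 tz -0.23 | ax -0.000 ay -0.000 az 0.001 | deg 0.1 dist 2.1
```

```bash
python3 -m inch '[{"tx":0,"ty":0,"tz":0,"ax":0,"ay":0,"az":0,"fingers":1.2},{"tx":0,"ty":0,"tz":0,"ax":0,"ay":0,"az":0,"fingers":1.2},{"tx":0,"ty":0,"tz":0,"ax":0,"ay":0,"az":0,"fingers":1.2},{"tx":0,"ty":0,"tz":0,"ax":0,"ay":0,"az":0,"fingers":1.2},{"tx":0,"ty":0,"tz":-0.15,"ax":0,"ay":0,"az":0,"fingers":1.2},{"tx":0,"ty":0,"tz":-0.3,"ax":0,"ay":0,"az":0,"fingers":1.2}]' 30
python3 - <<'E'
from h import *
w=cam("wrist"); save("w4",w["image"]); rep(caps(w,zhi=.105)[:8])
R=drumtool(0)
for th in (97.5,105,112.5,120.3):
    a=np.deg2rad(th); goto(D(.0405*np.cos(a),.0405*np.sin(a),.070),R)
E
```

```text
time_s: 3.08
tool_pos: [0.5159, -0.0714, 0.1458]
ee_rot: [1.13, -2.685, -0.596]
force: [-1.0, -0.2, -0.8]
grip_width: 0.0171
xy -0.9 43.4 z 98.0 rad 16.3 n 3564 | r 43.4 th 91.2 px 322 343
xy -0.4 7.5 z 95.7 rad 4.8 n 268 | r 7.5 th 93.2 px 323 429
xy -44.3 -4.4 z 96.0 rad 2.4 n 60 | r 44.5 th -174.4 px 207 452
xy 43.2 -5.0 z 95.9 rad 3.1 n 78 | r 43.4 th -6.6 px 439 454
tx 0.02 ty -0.50 tz 0.05 | ax 0.000 ay -0.001 az 0.001 | deg 0.1 dist 0.5
tx -0.08 ty -1.02 tz 0.05 | ax 0.000 ay -0.001 az 0.001 | deg 0.1 dist 1.0
tx -0.25 ty -1.52 tz 0.05 | ax 0.000 ay -0.001 az 0.001 | deg 0.1 dist 1.5
tx -0.49 ty -2.01 tz 0.05 | ax 0.000 ay -0.001 az 0.001 | deg 0.1 dist 2.1
```

View pics/w4.png

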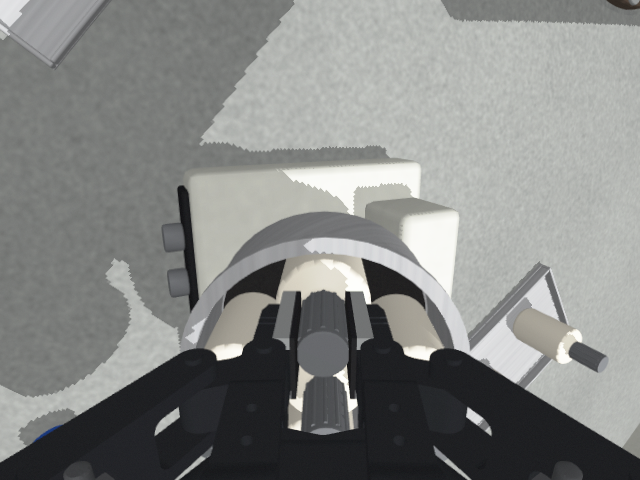

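```bash
python3 -m inch '[{"tx":0.02,"ty":-0.5,"tz":0,"ax":0,"ay":0,"az":0,"fingers":1.2},{"tx":-0.08,"ty":-1.02,"tz":0,"ax":0,"ay":0,"az":0,"fingers":1.2},{"tx":-0.25,"ty":-1.52,"tz":0,"ax":0,"ay":0,"az":0,"fingers":1.2},{"tx":-0.48,"ty":-2.01,"tz":0,"ax":0,"ay":0,"az":0,"fingers":1.2},{"tx":-0.48,"ty":-2.01,"tz":0.1,"ax":0,"ay":0,"az":0,"fingers":1.2},{"tx":-0.48,"ty":-2.01,"tz":0.31,"ax":0,"ay":0,"az":0,"fingers":1.2},{"tx":-0.48,"ty":-2.01,"tz":0.31,"ax":0,"ay":0,"az":0,"fingers":1.2}]'
```

```text
time_s: 4.0
tool_pos: [0.5319, -0.0802, 0.1355]
ee_rot: [1.131, -2.686, -0.594]
force: [1.2, -0.2, 3.9]
grip_width: 0.017
```

```bash
python3 -m inch '[{"tx":0,"ty":0,"tz":0,"ax":0,"ay":0,"az":0,"fingers":3.4},{"tx":0,"ty":0,"tz":0,"ax":0,"ay":0,"az":0,"fingers":3.4},{"tx":0,"ty":0,"tz":-2,"ax":0,"ay":0,"az":0,"fingers":3.4},{"tx":0,"ty":0,"tz":-5,"ax":0,"ay":0,"az":0,"fingers":3.4},{"tx":-2,"ty":1,"tz":-9,"ax":0,"ay":0,"az":0,"fingers":3.4},{"tx":-3.5,"ty":2,"tz":-12.3,"ax":0,"ay":0,"az":0,"fingers":3.4},{"tx":-3.5,"ty":2,"tz":-12.3,"ax":0,"ay":0,"az":0,"fingers":3.4}]'
python3 - <<'E'
from h import *
w=cam("wrist"); save("w5",w["image"]); rep(caps(w))
goto(D(-.0048,-.0399,.105),drumtool(0))
goto(D(-.0048,-.0399,.067),drumtool(0))
E
```

```text
time_s: 4.88
tool_pos: [0.5822, -0.0786, 0.258]
ee_rot: [1.135, -2.69, -0.591]
force: [-0.2, 0.0, -1.1]
grip_width: 0.0339
xy -20.8 35.6 z 96.1 rad 9.0 n 683 | r 41.2 th 120.3 px 290 182
xy -40.9 0.1 z 96.1 rad 9.1 n 620 | r 40.9 th 179.8 px 259 238
xy -0.1 -0.0 z 96.0 rad 9.0 n 613 | r 0.1 th -151.1 px 325 239
xy 40.4 -0.7 z 96.0 rad 9.0 n 612 | r 40.4 th -1.0 px 389 240
xy -4.9 -40.1 z 96.0 rad 9.0 n 540 | r 40.4 th -97.0 px 317 297
tx -3.93 ty -0.45 tz 8.72 | ax -0.003 ay 0.001 az 0.003 | deg 0.2 dist 9.6
tx -3.93 ty -0.44 tz 12.52 | ax -0.003 ay 0.001 az 0.003 | deg 0.2 dist 13.1
```

View pics/w5.png

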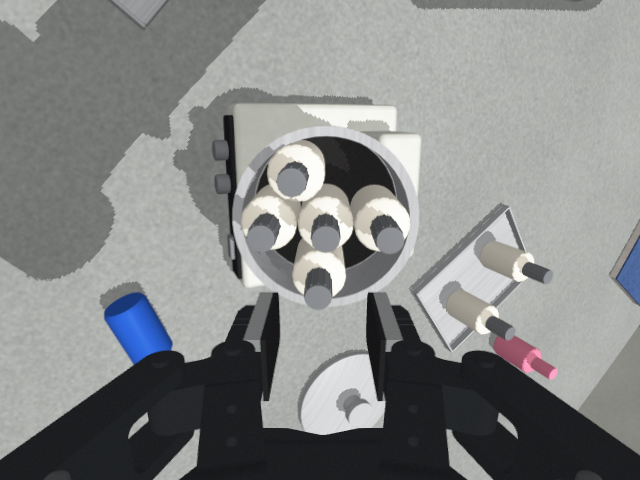

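Packed1 now sits at 120.3° (px 290,182), fully down with cap z at 96.1. Packed2 next.

```bash
python3 -m inch '[{"tx":-3.95,"ty":-0.45,"tz":4,"ax":-0.003,"ay":0.001,"az":0.003,"fingers":3.2},{"tx":-3.95,"ty":-0.45,"tz":8.7,"ax":-0.003,"ay":0.001,"az":0.003,"fingers":3.2},{"tx":-3.95,"ty":-0.45,"tz":8.7,"ax":-0.003,"ay":0.001,"az":0.003,"fingers":3.2},{"tx":-3.95,"ty":-0.45,"tz":10.7,"ax":-0.003,"ay":0.001,"az":0.003,"fingers":3.2},{"tx":-3.95,"ty":-0.45,"tz":12.5,"ax":-0.003,"ay":0.001,"az":0.003,"fingers":3.2},{"tx":-3.95,"ty":-0.45,"tz":12.5,"ax":-0.003,"ay":0.001,"az":0.003,"fingers":1.2},{"tx":-3.95,"ty":-0.45,"tz":12.5,"ax":-0.003,"ay":0.001,"az":0.003,"fingers":1.2},{"tx":-3.95,"ty":-0.45,"tz":12.5,"ax":-0.003,"ay":0.001,"az":0.003,"fingers":1.2},{"tx":-3.95,"ty":-0.45,"tz":12.5,"ax":-0.003,"ay":0.001,"az":0.003,"fingers":1.2},{"tx":-3.95,"ty":-0.45,"tz":12.35,"ax":-0.003,"ay":0.001,"az":0.003,"fingers":1.2},{"tx":-3.95,"ty":-0.45,"tz":12.2,"ax":-0.003,"ay":0.001,"az":0.003,"fingers":1.2}]' 30
python3 - <<'E'
from h import *
R=drumtool(0)
for th in (-97,-103,-109,-115,-121.3):
    a=np.deg2rad(th); goto(D(.0405*np.cos(a),.0405*np.sin(a),.070),R)
E
```

```text
time_s: 6.3
tool_pos: [0.5748, -0.0172, 0.1438]
ee_rot: [1.128, -2.686, -0.596]
force: [-1.4, -1.6, -1.0]
grip_width: 0.0167
tx -0.02 ty -0.00 tz 0.02 | ax 0.000 ay -0.000 az -0.000 | deg 0.0 dist 0.0
tx 0.05 ty -0.42 tz 0.02 | ax 0.000 ay -0.000 az -0.000 | deg 0.0 dist 0.4
tx 0.17 ty -0.83 tz 0.02 | ax 0.000 ay -0.000 az -0.000 | deg 0.0 dist 0.8
tx 0.33 ty -1.22 tz 0.02 | ax 0.000 ay -0.000 az -0.000 | deg 0.0 dist 1.3
tx 0.54 ty -1.62 tz 0.02 | ax 0.000 ay -0.000 az -0.000 | deg 0.0 dist 1.7
```

```bash
python3 -m inch '[{"tx":0.05,"ty":-0.42,"tz":0,"ax":0,"ay":0,"az":0,"fingers":1.2},{"tx":0.16,"ty":-0.83,"tz":0,"ax":0,"ay":0,"az":0,"fingers":1.2},{"tx":0.32,"ty":-1.22,"tz":0,"ax":0,"ay":0,"az":0,"fingers":1.2},{"tx":0.53,"ty":-1.62,"tz":0,"ax":0,"ay":0,"az":0,"fingers":1.2},{"tx":0.53,"ty":-1.62,"tz":0.1,"ax":0,"ay":0,"az":0,"fingers":1.2},{"tx":0.53,"ty":-1.62,"tz":0.31,"ax":0,"ay":0,"az":0,"fingers":1.2},{"tx":0.53,"ty":-1.62,"tz":0.31,"ax":0,"ay":0,"az":0,"fingers":3.4},{"tx":0.53,"ty":-1.62,"tz":0.31,"ax":0,"ay":0,"az":0,"fingers":3.4},{"tx":0.53,"ty":-1.62,"tz":-2,"ax":0,"ay":0,"az":0,"fingers":3.4},{"tx":0.53,"ty":-1.62,"tz":-5,"ax":0,"ay":0,"az":0,"fingers":3.4},{"tx":3,"ty":0,"tz":-10,"ax":0,"ay":0,"az":0,"fingers":3.4},{"tx":4,"ty":0.5,"tz":-12,"ax":0,"ay":0,"az":0,"fingers":3.4}]'
python3 - <<'E'
from h import *
w=cam("wrist"); save("w6",w["image"]); rep(caps(w))
t,R,s=tool(); print(t,s["joint_pos"].round(3))
# loose bottles cap tops via clouds
for n in("scene","side","wrist"):
    c=cam(n);P=c["P"]
    m=((P[...,2]>.094)&(P[...,2]<.105)&(P[...,0]>.36)&(P[...,0]<.52)&(P[...,1]>.22)&(P[...,1]<.31)).astype(np.uint8)
    k,lab,st,ce=cv2.connectedComponentsWithStats(m)
    for i in range(1,k):
        if st[i,4]>3: print(n,st[i,4],P[lab==i].mean(0).round(4),ce[i].round())
E
```

```text
time_s: 7.8
tool_pos: [0.5811, -0.0792, 0.2582]
ee_rot: [1.131, -2.691, -0.592]
force: [-0.0, 0.0, 0.4]
grip_width: 0.034
xy -20.8 35.6 z 96.1 rad 9.0 n 685 | r 41.2 th 120.3 px 289 184
xy -41.2 0.5 z 96.0 rad 9.0 n 610 | r 41.2 th 179.4 px 258 240
xy -0.1 -0.1 z 96.0 rad 9.0 n 613 | r 0.1 th -131.4 px 324 240
xy 40.3 -0.7 z 96.0 rad 9.0 n 613 | r 40.3 th -1.0 px 388 242
xy -21.9 -34.6 z 96.1 rad 9.1 n 552 | r 41.0 th -122.4 px 290 291
[ 0.58120009 -0.08022541  0.25994149] [-0.01   0.428  0.229 -0.298 -1.683 -0.753]
scene 32 [0.3946 0.2635 0.0979] [369. 191.]
scene 39 [0.4779 0.2715 0.0978] [389. 206.]
side 54 [0.4756 0.2706 0.0973] [225. 198.]
side 57 [0.3931 0.2615 0.0973] [193. 219.]
wrist 148 [0.3921 0.2588 0.0982] [546. 276.]
wrist 153 [0.4747 0.2676 0.098 ] [508. 333.]
```

View pics/w6.png

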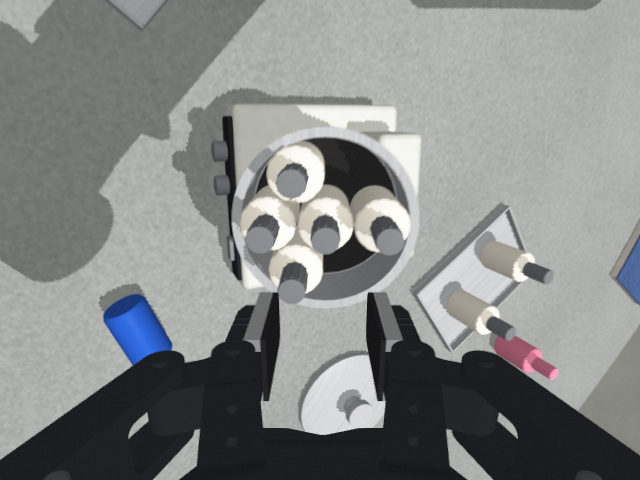

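Packed2 is at -122.4° (px 290,291), and all five are fully down. The open slots are centred at about 59.7° and -61.7°. Now the hover above the nearer loose bottle.

```bash
cat >> h.py <<'E'
def downtool(yaw):
    o,F=drum(); 
    ax=np.cross(F[:,2],[0,0,1.]);ax/=np.linalg.norm(ax)
    return Ro.from_rotvec(ax*np.arccos(F[2,2])).as_matrix()@drumtool(yaw)
E
python3 - <<'E'
from h import *
goto([.4745,.2675,.2],downtool(np.pi/6)); goto([.4745,.2675,.2],downtool(-np.pi/6))
E
```

```text
tx -17.24 ty 26.45 tz 18.38 | ax 0.426 ay 0.115 az -0.516 | deg 38.9 dist 36.5
tx -17.24 ty 26.45 tz 18.38 | ax 0.426 ay -0.113 az 0.515 | deg 38.8 dist 36.5
```

```bash
python3 -m inch '[{"tx":-2.5,"ty":3.8,"tz":2.6,"ax":0.06,"ay":0.016,"az":-0.074,"fingers":4},{"tx":-5,"ty":7.6,"tz":5.2,"ax":0.12,"ay":0.033,"az":-0.148,"fingers":4},{"tx":-7.5,"ty":11.4,"tz":7.9,"ax":0.18,"ay":0.05,"az":-0.22,"fingers":4},{"tx":-10,"ty":15.2,"tz":10.5,"ax":0.24,"ay":0.066,"az":-0.295,"fingers":4},{"tx":-12.5,"ty":19,"tz":13.1,"ax":0.3,"ay":0.082,"az":-0.37,"fingers":4},{"tx":-15,"ty":22.8,"tz":15.8,"ax":0.36,"ay":0.1,"az":-0.44,"fingers":4},{"tx":-17.24,"ty":26.45,"tz":18.38,"ax":0.426,"ay":0.115,"az":-0.516,"fingers":4},{"tx":-17.24,"ty":26.45,"tz":18.38,"ax":0.426,"ay":0.115,"az":-0.516,"fingers":4},{"tx":-17.24,"ty":26.45,"tz":18.38,"ax":0.426,"ay":0.115,"az":-0.516,"fingers":4}]'
cat >> h.py <<'E'
def loosecaps(c):
    P=c["P"]
    m=((P[...,2]>.0955)&(P[...,2]<.104)&(P[...,0]>.36)&(P[...,0]<.52)&(P[...,1]>.22)&(P[...,1]<.31)).astype(np.uint8)
    k,lab,st,ce=cv2.connectedComponentsWithStats(m)
    for i in range(1,k):
        if st[i,4]>30:
            q=lab==i; u=np.argwhere(q)[:,::-1]
            d=np.c_[rays(c,u),np.ones(len(u))]@c["R"]; C=-c["R"].T@c["t"]
            X=C+d*((.099-C[2])/d[:,2])[:,None]; r=np.sqrt(2*np.mean(np.sum((X-X.mean(0))**2,1)))
            print(st[i,4],P[q].mean(0).round(4),"ray",X.mean(0).round(4),"rad %.1f"%(r*1e3),ce[i].round())
E
python3 - <<'E'
from h import *
w=cam("wrist"); save("w7",w["image"]); loosecaps(w)
goto([.4745,.2675,.2],downtool(np.pi/6))
E
```

```text
time_s: 9.12
tool_pos: [0.4737, 0.268, 0.1991]
ee_rot: [1.926, -2.48, 0.0]
force: [-0.1, -0.6, 0.2]
grip_width: 0.04
717 [0.3919 0.2608 0.0991] ray [0.3919 0.2608 0.099 ] rad 9.5 [448. 199.]
652 [0.474  0.2698 0.0991] ray [0.474  0.2698 0.099 ] rad 9.3 [322. 244.]
tx -0.02 ty -0.01 tz -0.06 | ax 0.001 ay -0.001 az -0.000 | deg 0.1 dist 0.1
```

View pics/w7.png

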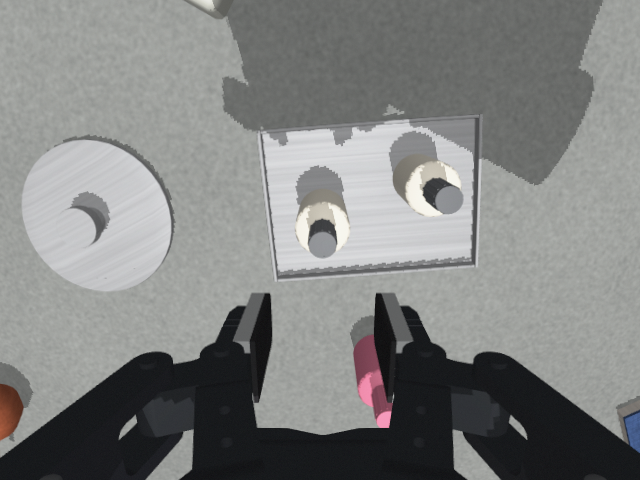

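View w7: the target cap is at px (322,244), the second loose bottle at (448,199), and the pink one is well clear. Descend and grip.

```bash
python3 - <<'E'
from h import *
goto([.474,.2696,.12],downtool(np.pi/6));goto([.474,.2696,.071],downtool(np.pi/6))
E
```

```text
tx -0.22 ty 0.09 tz 7.94 | ax 0.001 ay -0.001 az -0.000 | deg 0.1 dist 7.9
tx -0.22 ty 0.08 tz 12.84 | ax 0.001 ay -0.001 az -0.000 | deg 0.1 dist 12.8
```

```bash
python3 -m inch '[{"tx":-0.22,"ty":0.08,"tz":5,"ax":0.001,"ay":-0.001,"az":0,"fingers":3.6},{"tx":-0.22,"ty":0.08,"tz":9,"ax":0.001,"ay":-0.001,"az":0,"fingers":3.6},{"tx":-0.22,"ty":0.08,"tz":11,"ax":0.001,"ay":-0.001,"az":0,"fingers":3.6},{"tx":-0.22,"ty":0.08,"tz":12.84,"ax":0.001,"ay":-0.001,"az":0,"fingers":3.6},{"tx":-0.22,"ty":0.08,"tz":12.84,"ax":0.001,"ay":-0.001,"az":0,"fingers":3.6},{"tx":-0.22,"ty":0.08,"tz":12.84,"ax":0.001,"ay":-0.001,"az":0,"fingers":1.2},{"tx":-0.22,"ty":0.08,"tz":12.84,"ax":0.001,"ay":-0.001,"az":0,"fingers":1.2},{"tx":-0.22,"ty":0.08,"tz":12.84,"ax":0.001,"ay":-0.001,"az":0,"fingers":1.2},{"tx":-0.22,"ty":0.08,"tz":12.84,"ax":0.001,"ay":-0.001,"az":0,"fingers":1.2},{"tx":-0.22,"ty":0.08,"tz":11,"ax":0.001,"ay":-0.001,"az":0,"fingers":1.2},{"tx":-0.22,"ty":0.08,"tz":6,"ax":0.001,"ay":-0.001,"az":0,"fingers":1.2},{"tx":-0.22,"ty":0.08,"tz":1,"ax":0.001,"ay":-0.001,"az":0,"fingers":1.2}]' 40
python3 - <<'E'
from h import *
w=cam("wrist"); save("w8",w["image"])
R=drumtool(np.pi/6)
for z in (.2,.175,.13):
    a=np.deg2rad(59.7); goto(D(.0405*np.cos(a),.0405*np.sin(a),z),R)
E
```

```text
time_s: 10.68
tool_pos: [0.4736, 0.2694, 0.1904]
ee_rot: [1.925, -2.482, 0.0]
force: [0.3, 0.5, -0.5]
grip_width: 0.0164
tx 33.57 ty -15.71 tz -7.55 | ax -0.384 ay -0.211 az 0.004 | deg 25.1 dist 37.8
tx 33.06 ty -14.78 tz -5.28 | ax -0.384 ay -0.211 az 0.004 | deg 25.1 dist 36.6
tx 32.13 ty -13.11 tz -1.21 | ax -0.384 ay -0.211 az 0.004 | deg 25.1 dist 34.7
```

View pics/w8.png

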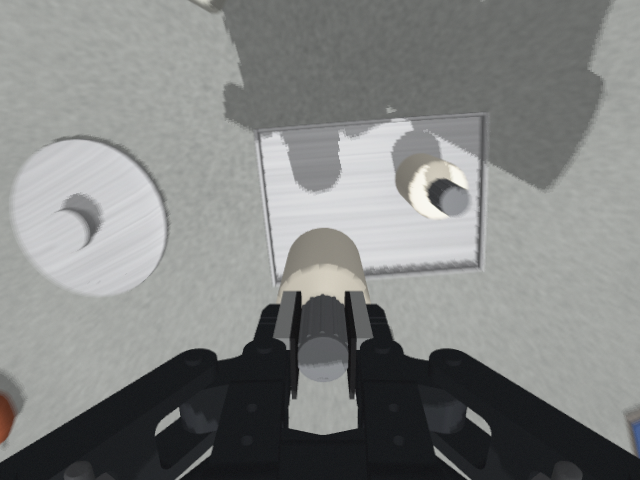

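Bottle held upright, cap between the pads at (322,350). I'll lift first, then carry it to the hover over the 60° slot.

```bash
python3 -m inch '[{"tx":0,"ty":0,"tz":-5,"ax":0,"ay":0,"az":0,"fingers":1.2},{"tx":5,"ty":-2.3,"tz":-8,"ax":-0.05,"ay":-0.03,"az":0,"fingers":1.2},{"tx":10,"ty":-4.6,"tz":-8,"ax":-0.1,"ay":-0.06,"az":0,"fingers":1.2},{"tx":15,"ty":-7,"tz":-8,"ax":-0.16,"ay":-0.1,"az":0.002,"fingers":1.2},{"tx":20,"ty":-9.3,"tz":-8,"ax":-0.23,"ay":-0.13,"az":0.003,"fingers":1.2},{"tx":25,"ty":-11.6,"tz":-8,"ax":-0.3,"ay":-0.17,"az":0.003,"fingers":1.2},{"tx":29.5,"ty":-13.8,"tz":-8,"ax":-0.384,"ay":-0.211,"az":0.004,"fingers":1.2},{"tx":33.57,"ty":-15.7,"tz":-7.55,"ax":-0.384,"ay":-0.211,"az":0.004,"fingers":1.2},{"tx":33.57,"ty":-15.7,"tz":-7.55,"ax":-0.384,"ay":-0.211,"az":0.004,"fingers":1.2},{"tx":33.57,"ty":-15.7,"tz":-7.55,"ax":-0.384,"ay":-0.211,"az":0.004,"fingers":1.2}]'
cat >> h.py <<'E'
def where(held=None):
    """tcp in drum frame mm and tilt"""
    t,R,s=tool();o,F=drum();L=F.T@(t-o)
    print("tcp drum",(L*1e3).round(1),"tilt",np.rad2deg(np.arccos(-R[:,2]@F[:,2])).round(2),"F",(F.T@s["force"]).round(1))
E
python3 - <<'E'
from h import *
where(); w=cam("wrist"); save("w9",w["image"]); save("s9",cam("side")["image"],(260,180,460,340),4)
rep(caps(w)); rep(caps(w,zlo=.22,zhi=.235,rmax=.08))
R=drumtool(np.pi/6);a=np.deg2rad(59.7)
for z in (.135,.12,.1,.08,.068): goto(D(.0405*np.cos(a),.0405*np.sin(a),z),R)
E
```

```text
time_s: 11.98
tool_pos: [0.545, -0.093, 0.2717]
ee_rot: [1.844, -2.38, -0.662]
force: [0.4, 0.6, -0.0]
grip_width: 0.0167
tcp drum [ 20.4  35.  199.5] tilt 0.02 F [ 0.1 -0.7 -0.1]
xy -20.8 35.7 z 96.1 rad 9.0 n 634 | r 41.3 th 120.3 px 265 206
xy -41.0 0.6 z 96.1 rad 9.1 n 587 | r 41.0 th 179.2 px 212 237
xy -0.2 -0.1 z 96.0 rad 9.0 n 548 | r 0.2 th -143.8 px 267 268
xy -22.0 -34.1 z 95.9 rad 9.1 n 524 | r 40.6 th -122.9 px 215 294
xy 58.6 -30.5 z 227.2 rad 36.6 n 4336 | r 66.0 th -27.5 px 322 342
tx 0.09 ty -0.04 tz 6.50 | ax -0.000 ay -0.000 az 0.001 | deg 0.1 dist 6.5
tx 0.09 ty -0.04 tz 8.00 | ax -0.000 ay -0.000 az 0.001 | deg 0.1 dist 8.0
tx 0.09 ty -0.04 tz 10.00 | ax -0.000 ay -0.000 az 0.001 | deg 0.1 dist 10.0
tx 0.09 ty -0.04 tz 12.00 | ax -0.000 ay -0.000 az 0.001 | deg 0.1 dist 12.0
tx 0.09 ty -0.04 tz 13.20 | ax -0.000 ay -0.000 az 0.001 | deg 0.1 dist 13.2
```

View pics/w9.png

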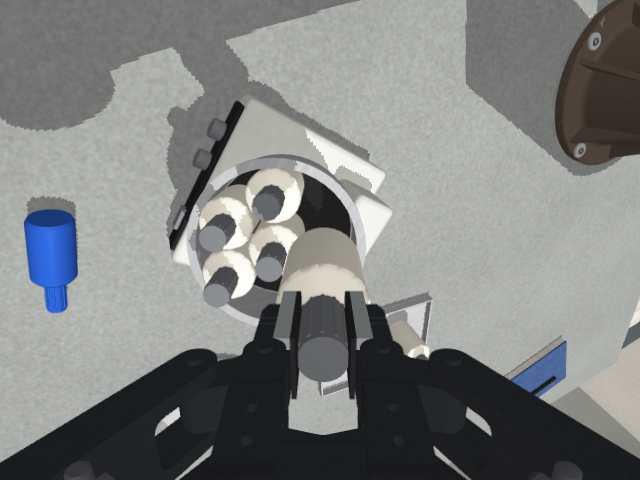

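View pics/s9.png

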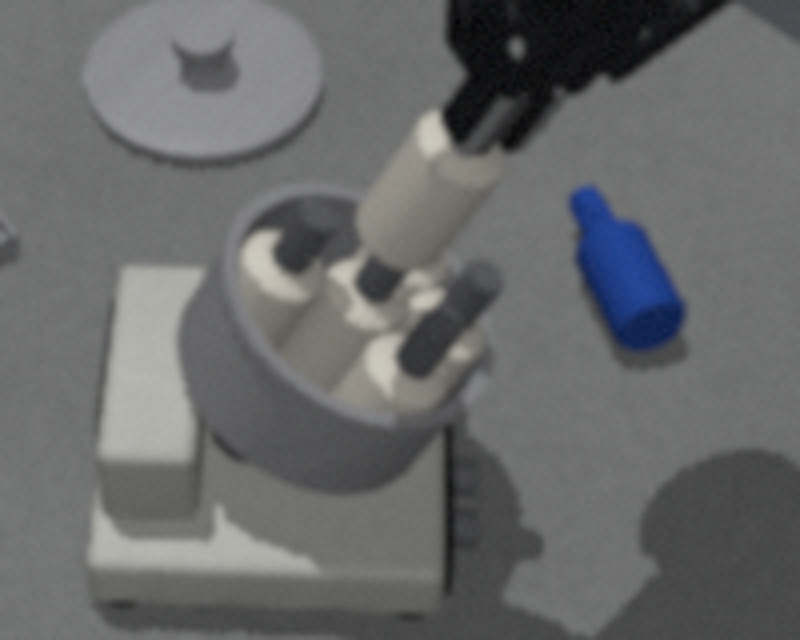

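```bash
cat >> h.py <<'E'
def heldfit():
    """axis of held bottle body relative to tool, in tool frame: position (mm) at underside and tilt (deg)"""
    t,R,s=tool(); Q=[]
    for n in ("wrist","side","scene"):
        c=cam(n); L=(c["P"]-t)@R
        m=(L[...,2]>.012)&(L[...,2]<.062)&(np.hypot(L[...,0],L[...,1])<.027)
        q=L[m]; print(n,len(q)); 
        if len(q)>2000: q=q[::len(q)//2000]
        if n!="scene" or len(q)>100: 
            def res(p):
                d=np.array([p[2],p[3],1.]);d/=np.linalg.norm(d)
                v=q-np.array([p[0],p[1],.03]); return np.linalg.norm(np.cross(v,d),axis=1)-.02
            f=least_squares(res,[0,0,0,0],loss="soft_l1",f_scale=.001)
            p=f.x; print("  mid",(p[:2]*1e3).round(1),"slope deg",np.rad2deg(p[2:]).round(1),"under",((p[:2]+p[2:]*.038)*1e3).round(1),"rms",(np.sqrt(np.mean(res(p)**2))*1e3).round(2))
E
python3 - <<'E'
from h import *
heldfit()
E
```

```text
wrist 2426
  mid [-1.4  0.4] slope deg [0.2 0.2] under [-1.3  0.5] rms 0.17
side 581
  mid [-3.7 -1.6] slope deg [0.4 0. ] under [-3.4 -1.5] rms 1.02
scene 331
  mid [-4.1  0.1] slope deg [0.2 0.5] under [-4.   0.5] rms 1.09
```

```bash
cat >> h.py <<'E'
def heldcap():
    t,R,s=tool();c=cam("wrist");L=(c["P"]-t)@R
    m=((L[...,2]<-.0245)&(L[...,2]>-.034)&(abs(L[...,0]+.002)<.0125)&(abs(L[...,1])<.0085)).astype(np.uint8)
    k,lab,st,ce=cv2.connectedComponentsWithStats(m); i=1+np.argmax(st[1:,4]); q=L[lab==i]
    z=np.median(q[:,2]); 
    print("cap top z %.1f"%(z*1e3),"mean",(q.mean(0)*1e3).round(1),"x range",(np.percentile(q[:,0],[1,99])*1e3).round(1),"y",(np.percentile(q[:,1],[1,99])*1e3).round(1),ce[i].round())
E
python3 - <<'E'
from h import *
heldcap()
E
```

```text
cap top z -27.8 mean [  0.1  -0.1 -27.7] x range [-9.3  8.2] y [-8.1  8.3] [321. 356.]
```

```bash
python3 -m inch '[{"tx":0.12,"ty":-0.04,"tz":3,"ax":0,"ay":0,"az":0,"fingers":1.2},{"tx":0.12,"ty":-0.04,"tz":6,"ax":0,"ay":0,"az":0,"fingers":1.2},{"tx":0.12,"ty":-0.04,"tz":6.8,"ax":0,"ay":0,"az":0,"fingers":1.2},{"tx":0.12,"ty":-0.04,"tz":7.1,"ax":0,"ay":0,"az":0,"fingers":1.2},{"tx":0.12,"ty":-0.04,"tz":7.3,"ax":0,"ay":0,"az":0,"fingers":1.2}]'
python3 - <<'E'
from h import *
where(); w=cam("wrist"); save("w10",w["image"]); rep(caps(w)); 
E
```

```text
time_s: 12.9
tool_pos: [0.5238, -0.072, 0.2069]
ee_rot: [1.848, -2.38, -0.658]
force: [0.8, 0.1, -0.6]
grip_width: 0.0169
tcp drum [ 20.1  34.9 128.2] tilt 0.14 F [-0.7 -0.6 -0.4]
xy -20.7 35.7 z 96.1 rad 8.9 n 1121 | r 41.3 th 120.1 px 245 240
xy 13.2 48.1 z 97.7 rad 15.2 n 333 | r 49.9 th 74.6 px 323 253
xy -41.2 0.8 z 95.9 rad 9.1 n 1020 | r 41.2 th 178.8 px 174 280
xy -2.0 -0.2 z 95.9 rad 8.2 n 704 | r 2.0 th -174.4 px 246 319
xy -25.1 -31.8 z 95.9 rad 7.4 n 410 | r 40.6 th -128.3 px 178 347
```

View pics/w10.png

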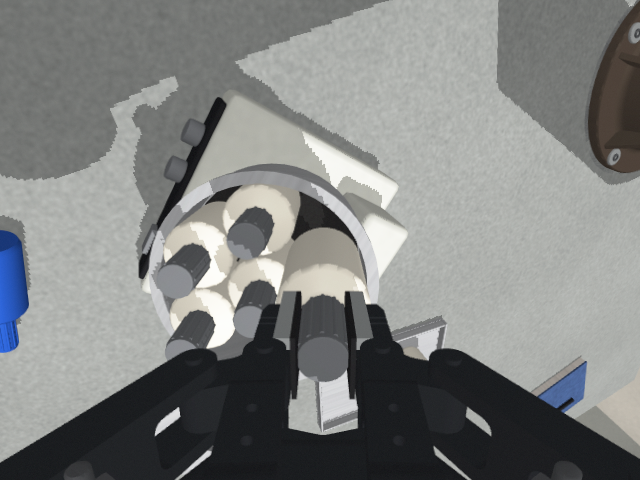

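Bottle poised above the gap at the upper right (px 323,260), no force yet. Continue in small steps, checking force.

```bash
python3 -m inch '[{"tx":0.03,"ty":0,"tz":0.3,"ax":0,"ay":0,"az":0,"fingers":1.2},{"tx":0.03,"ty":0,"tz":0.6,"ax":0,"ay":0,"az":0,"fingers":1.2},{"tx":0.03,"ty":0,"tz":0.9,"ax":0,"ay":0,"az":0,"fingers":1.2}]'
python3 - <<'E'
from h import *
where()
E
python3 -m inch '[{"tx":0,"ty":0,"tz":0.2,"ax":0,"ay":0,"az":0,"fingers":1.2},{"tx":0,"ty":0,"tz":0.4,"ax":0,"ay":0,"az":0,"fingers":1.2}]'
python3 - <<'E'
from h import *
where()
E
```

```text
time_s: 13.32
tool_pos: [0.5207, -0.0695, 0.1983]
ee_rot: [1.848, -2.38, -0.659]
force: [-0.2, -0.4, -1.6]
grip_width: 0.0165
tcp drum [ 20.   35.3 118.8] tilt 0.12 F [-0.8  0.4 -1.4]
time_s: 13.58
tool_pos: [0.5195, -0.0683, 0.1945]
ee_rot: [1.848, -2.38, -0.659]
force: [-0.5, 0.9, -2.3]
grip_width: 0.0166
tcp drum [ 20.   35.3 114.6] tilt 0.12 F [-0.1 -0.3 -2.5]
```

```bash
python3 -m inch '[{"tx":0,"ty":0,"tz":0.6,"ax":0,"ay":0,"az":0,"fingers":1.2},{"tx":0,"ty":0,"tz":1.2,"ax":0,"ay":0,"az":0,"fingers":1.2},{"tx":0,"ty":0,"tz":1.8,"ax":0,"ay":0,"az":0,"fingers":1.2}]'
python3 - <<'E'
from h import *
where()
E
python3 -m inch '[{"tx":0,"ty":0,"tz":0.6,"ax":0,"ay":0,"az":0,"fingers":1.2},{"tx":0,"ty":0,"tz":1.2,"ax":0,"ay":0,"az":0,"fingers":1.2},{"tx":0,"ty":0,"tz":1.8,"ax":0,"ay":0,"az":0,"fingers":1.2},{"tx":0,"ty":0,"tz":2.2,"ax":0,"ay":0,"az":0,"fingers":1.2}]'
python3 - <<'E'
from h import *
where()
E
```

```text
time_s: 13.95
tool_pos: [0.5138, -0.0629, 0.1777]
ee_rot: [1.848, -2.38, -0.659]
force: [0.9, 0.4, -1.3]
grip_width: 0.0168
tcp drum [20.  35.3 96.1] tilt 0.1 F [-0.9 -0.9 -1. ]
time_s: 14.45
tool_pos: [0.5071, -0.0563, 0.1573]
ee_rot: [1.847, -2.379, -0.659]
force: [-0.1, -0.5, -0.6]
grip_width: 0.0167
tcp drum [19.9 35.3 73.6] tilt 0.09 F [-0.5  0.5 -0.5]
```

```bash
python3 -m inch '[{"tx":0,"ty":0,"tz":0.25,"ax":0,"ay":0,"az":0,"fingers":1.2},{"tx":0,"ty":0,"tz":0.45,"ax":0,"ay":0,"az":0,"fingers":1.2},{"tx":0,"ty":0,"tz":0.55,"ax":0,"ay":0,"az":0,"fingers":1.2}]'
python3 - <<'E'
from h import *
where();heldcap()
E
```

```text
time_s: 14.82
tool_pos: [0.5054, -0.0547, 0.1524]
ee_rot: [1.848, -2.379, -0.659]
force: [0.2, -1.5, 2.9]
grip_width: 0.0163
tcp drum [19.9 35.3 68.1] tilt 0.1 F [0.2 0.9 3.2]
cap top z -27.8 mean [  0.   -0.1 -27.8] x range [-9.5  8.1] y [-8.1  8.3] [321. 356.]
```

Floor contact at 3 N. Release and back off to view.

```bash
python3 -m inch '[{"tx":0,"ty":0,"tz":0,"ax":0,"ay":0,"az":0,"fingers":3.2},{"tx":0,"ty":0,"tz":0,"ax":0,"ay":0,"az":0,"fingers":3.2},{"tx":0,"ty":0,"tz":-2,"ax":0,"ay":0,"az":0,"fingers":3.2},{"tx":0,"ty":0,"tz":-5,"ax":0,"ay":0,"az":0,"fingers":3.2},{"tx":-2,"ty":-2,"tz":-10,"ax":0,"ay":0,"az":0,"fingers":3.4},{"tx":-2,"ty":-3,"tz":-14,"ax":0,"ay":0,"az":0,"fingers":3.4},{"tx":-2,"ty":-3,"tz":-14,"ax":0,"ay":0,"az":0,"fingers":3.4}]'
python3 - <<'E'
from h import *
w=cam("wrist"); save("w11",w["image"]); rep(caps(w))
goto([.3919,.2606,.2],downtool(np.pi/6));goto([.3919,.2606,.2],downtool(-np.pi/6)); where()
E
```

```text
time_s: 15.75
tool_pos: [0.5826, -0.0839, 0.2748]
ee_rot: [1.85, -2.383, -0.654]
force: [-0.3, -0.2, 0.5]
grip_width: 0.0341
xy -21.0 35.6 z 96.1 rad 9.0 n 616 | r 41.4 th 120.5 px 316 172
xy -41.3 0.4 z 96.0 rad 9.0 n 580 | r 41.3 th 179.5 px 262 203
xy 19.2 34.7 z 96.0 rad 9.0 n 582 | r 39.7 th 61.0 px 369 204
xy -0.1 -0.2 z 96.1 rad 9.0 n 539 | r 0.2 th -121.4 px 317 234
xy -22.1 -34.7 z 96.0 rad 9.1 n 509 | r 41.2 th -122.5 px 263 261
xy 40.3 -0.7 z 96.1 rad 9.0 n 504 | r 40.3 th -1.0 px 368 263
tx -25.31 ty 21.21 tz 22.44 | ax 0.374 ay 0.218 az 0.001 | deg 24.8 dist 39.9
tx -25.31 ty 21.21 tz 22.44 | ax 0.454 ay 0.002 az 1.031 | deg 64.6 dist 39.9
tcp drum [  3.8   2.7 208.9] tilt 0.19 F [ 0.1 -0.1  0.1]
```

View pics/w11.png

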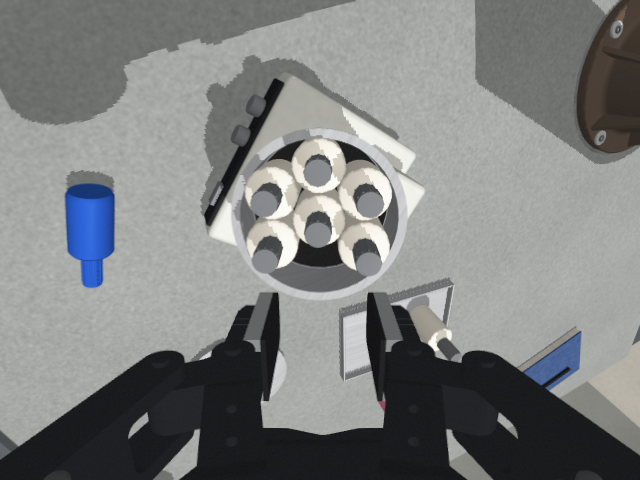

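All six are fully down, the new one at 61.0° (px 369,204). Remaining slot centre about -61.7° (gap 121.5°). Now the second bottle.

```bash
python3 -m inch '[{"tx":-3.5,"ty":2.8,"tz":2.4,"ax":0.05,"ay":0.03,"az":0,"fingers":4},{"tx":-6.5,"ty":5.4,"tz":5,"ax":0.1,"ay":0.06,"az":0,"fingers":4},{"tx":-10,"ty":8.2,"tz":8,"ax":0.15,"ay":0.09,"az":0,"fingers":4},{"tx":-13.3,"ty":11,"tz":11,"ax":0.2,"ay":0.12,"az":0,"fingers":4},{"tx":-16.6,"ty":13.8,"tz":14,"ax":0.25,"ay":0.15,"az":0,"fingers":4},{"tx":-20,"ty":16.6,"tz":17,"ax":0.3,"ay":0.18,"az":0,"fingers":4},{"tx":-23,"ty":19.2,"tz":20,"ax":0.34,"ay":0.2,"az":0,"fingers":4},{"tx":-25.3,"ty":21.2,"tz":22.4,"ax":0.374,"ay":0.218,"az":0.001,"fingers":4},{"tx":-25.3,"ty":21.2,"tz":22.4,"ax":0.374,"ay":0.218,"az":0.001,"fingers":4},{"tx":-25.3,"ty":21.2,"tz":22.4,"ax":0.374,"ay":0.218,"az":0.001,"fingers":4}]'
python3 - <<'E'
from h import *
w=cam("wrist"); save("w12",w["image"]); loosecaps(w)
goto([.3918,.2605,.071],downtool(np.pi/6))
E
```

```text
time_s: 17.05
tool_pos: [0.3913, 0.2599, 0.1998]
ee_rot: [1.926, -2.48, -0.001]
force: [0.5, -0.1, 1.0]
grip_width: 0.0404
645 [0.3913 0.2609 0.0991] ray [0.3913 0.261  0.099 ] rad 9.3 [323. 242.]
tx -0.08 ty 0.01 tz 12.91 | ax 0.001 ay -0.000 az 0.000 | deg 0.1 dist 12.9
```

View pics/w12.png

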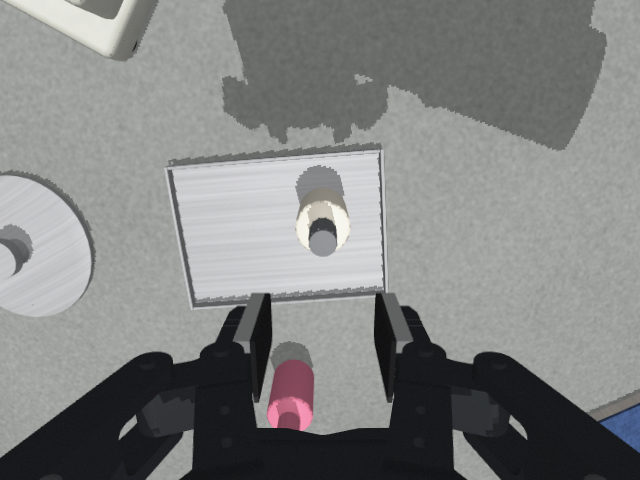

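Cap at px (322,242), and the pink bottle behind it is clear of the descent. Grip the second bottle.

```bash
python3 -m inch '[{"tx":-0.1,"ty":0.06,"tz":5,"ax":0.001,"ay":0,"az":0,"fingers":3.6},{"tx":-0.1,"ty":0.06,"tz":9,"ax":0.001,"ay":0,"az":0,"fingers":3.6},{"tx":-0.1,"ty":0.06,"tz":11,"ax":0.001,"ay":0,"az":0,"fingers":3.6},{"tx":-0.1,"ty":0.06,"tz":12.9,"ax":0.001,"ay":0,"az":0,"fingers":3.6},{"tx":-0.1,"ty":0.06,"tz":12.9,"ax":0.001,"ay":0,"az":0,"fingers":3.6},{"tx":-0.1,"ty":0.06,"tz":12.9,"ax":0.001,"ay":0,"az":0,"fingers":1.2},{"tx":-0.1,"ty":0.06,"tz":12.9,"ax":0.001,"ay":0,"az":0,"fingers":1.2},{"tx":-0.1,"ty":0.06,"tz":12.9,"ax":0.001,"ay":0,"az":0,"fingers":1.2},{"tx":-0.1,"ty":0.06,"tz":12.9,"ax":0.001,"ay":0,"az":0,"fingers":1.2},{"tx":-0.1,"ty":0.06,"tz":11,"ax":0.001,"ay":0,"az":0,"fingers":1.2},{"tx":-0.1,"ty":0.06,"tz":6,"ax":0.001,"ay":0,"az":0,"fingers":1.2},{"tx":-0.1,"ty":0.06,"tz":0,"ax":0.001,"ay":0,"az":0,"fingers":1.2}]' 40
python3 - <<'E'
from h import *
w=cam("wrist"); save("w13",w["image"]); heldcap();heldfit()
R=drumtool(np.pi/6)
for z in (.21,):
    a=np.deg2rad(-61.7); goto(D(.0406*np.cos(a),.0406*np.sin(a),z),R)
E
```

```text
time_s: 18.6
tool_pos: [0.3907, 0.2601, 0.2006]
ee_rot: [1.924, -2.48, 0.001]
force: [1.1, 0.9, -0.3]
grip_width: 0.0165
cap top z -27.5 mean [  0.3  -0.3 -27.4] x range [-9.   8.4] y [-8.3  8.2] [321. 355.]
wrist 2400
  mid [-1.1  0.4] slope deg [0.1 0.3] under [-1.1  0.6] rms 0.17
side 477
  mid [-2.3 -0.4] slope deg [1.4 0.7] under [-1.4  0.1] rms 2.12
scene 348
  mid [-0.7  2.3] slope deg [-0.9  0.2] under [-1.3  2.5] rms 2.73
tx 24.55 ty -27.73 tz -8.10 | ax -0.377 ay -0.218 az 0.000 | deg 25.0 dist 37.9
```

View pics/w13.png

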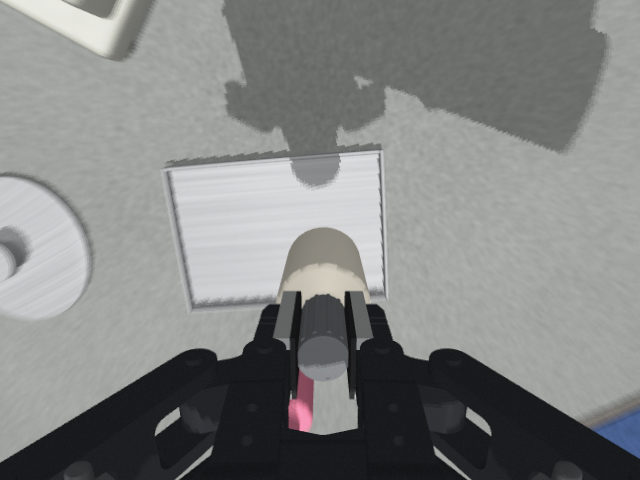

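```bash
python3 -m inch '[{"tx":0,"ty":0,"tz":-5,"ax":0,"ay":0,"az":0,"fingers":1.2},{"tx":3.5,"ty":-4,"tz":-8.5,"ax":-0.05,"ay":-0.03,"az":0,"fingers":1.2},{"tx":7,"ty":-8,"tz":-8.5,"ax":-0.1,"ay":-0.06,"az":0,"fingers":1.2},{"tx":10.5,"ty":-12,"tz":-8.5,"ax":-0.16,"ay":-0.1,"az":0,"fingers":1.2},{"tx":14,"ty":-16,"tz":-8.5,"ax":-0.23,"ay":-0.13,"az":0,"fingers":1.2},{"tx":17.5,"ty":-20,"tz":-8.5,"ax":-0.3,"ay":-0.17,"az":0,"fingers":1.2},{"tx":21,"ty":-24,"tz":-8.5,"ax":-0.377,"ay":-0.218,"az":0,"fingers":1.2},{"tx":24.6,"ty":-27.7,"tz":-8.1,"ax":-0.377,"ay":-0.218,"az":0,"fingers":1.2},{"tx":24.6,"ty":-27.7,"tz":-8.1,"ax":-0.377,"ay":-0.218,"az":0,"fingers":1.2},{"tx":24.6,"ty":-27.7,"tz":-8.1,"ax":-0.377,"ay":-0.218,"az":0,"fingers":1.2}]'
python3 - <<'E'
from h import *
where(); w=cam("wrist"); save("w14",w["image"]); rep(caps(w)); 
R=drumtool(np.pi/6);a=np.deg2rad(-61.7)
for z in (.129,.068): goto(D(.0406*np.cos(a),.0406*np.sin(a),z),R)
E
```

```text
time_s: 20.1
tool_pos: [0.5976, -0.0466, 0.2786]
ee_rot: [1.842, -2.379, -0.664]
force: [-0.5, -0.2, -0.6]
grip_width: 0.0166
tcp drum [ 18.8 -34.9 208. ] tilt 0.16 F [-0.1  0.5 -0.7]
xy -20.9 35.5 z 96.1 rad 9.0 n 699 | r 41.2 th 120.4 px 322 107
xy -41.0 0.5 z 96.0 rad 8.8 n 634 | r 41.0 th 179.3 px 266 141
xy 19.4 34.8 z 96.0 rad 9.0 n 660 | r 39.8 th 60.9 px 378 142
xy -0.1 -0.3 z 96.1 rad 9.0 n 624 | r 0.3 th -110.6 px 323 175
xy -22.0 -34.8 z 96.0 rad 9.0 n 584 | r 41.2 th -122.3 px 266 205
xy 40.3 -0.8 z 96.1 rad 9.0 n 582 | r 40.3 th -1.2 px 376 207
tx -0.03 ty -0.07 tz 7.97 | ax 0.001 ay -0.000 az -0.000 | deg 0.1 dist 8.0
tx -0.03 ty -0.07 tz 14.07 | ax 0.001 ay -0.000 az -0.000 | deg 0.1 dist 14.1
```

View pics/w14.png

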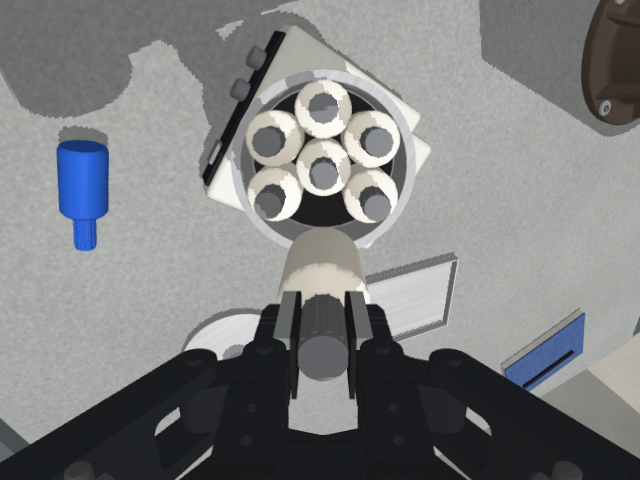

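The slot is seen empty at px (322,215), with the bottle held above it. Descend in checked steps.

```bash
python3 -m inch '[{"tx":0,"ty":-0.06,"tz":3,"ax":0.001,"ay":0,"az":0,"fingers":1.2},{"tx":0,"ty":-0.06,"tz":6.5,"ax":0.001,"ay":0,"az":0,"fingers":1.2},{"tx":0,"ty":-0.06,"tz":7.6,"ax":0.001,"ay":0,"az":0,"fingers":1.2},{"tx":0,"ty":-0.06,"tz":7.9,"ax":0.001,"ay":0,"az":0,"fingers":1.2},{"tx":0,"ty":-0.06,"tz":8,"ax":0.001,"ay":0,"az":0,"fingers":1.2}]'
python3 - <<'E'
from h import *
where(); where(); w=cam("wrist"); save("w15",w["image"],(140,80,500,400),2)
R=drumtool(np.pi/6);a=np.deg2rad(-61.7)
for z in (.11,.068): goto(D(.0403*np.cos(a),.0403*np.sin(a),z),R)
E
```

```text
time_s: 20.78
tool_pos: [0.5745, -0.0224, 0.2081]
ee_rot: [1.847, -2.38, -0.66]
force: [0.3, -0.1, -0.6]
grip_width: 0.0164
tcp drum [ 19.3 -36.1 130. ] tilt 0.08 F [-0.5 -0.2 -0.5]
tcp drum [ 19.3 -36.1 130. ] tilt 0.08 F [-0.5 -0.2 -0.5]
tx 0.04 ty 0.02 tz 1.98 | ax -0.001 ay 0.000 az 0.001 | deg 0.1 dist 2.0
tx 0.05 ty 0.03 tz 6.18 | ax -0.001 ay 0.000 az 0.001 | deg 0.1 dist 6.2
```

View pics/w15.png

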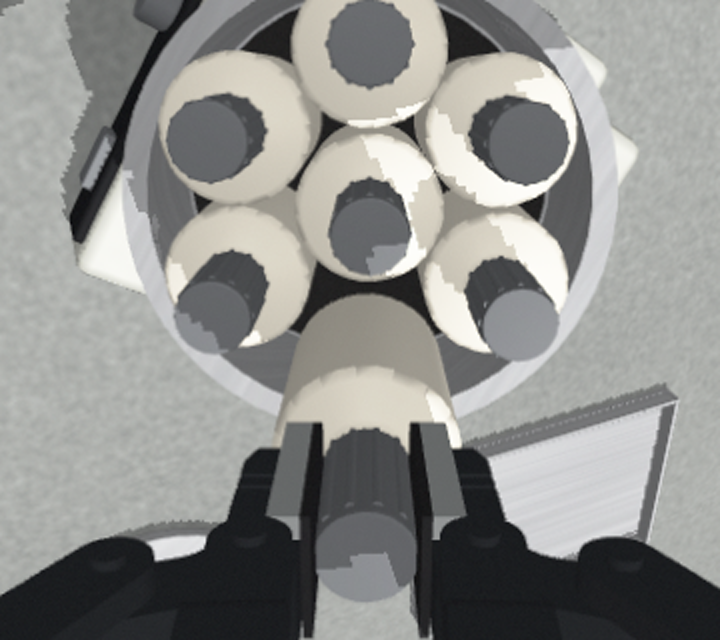

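Bottle bottom is centred between the two neighbours (crop (370,330)). Continue down.

```bash
python3 -m inch '[{"tx":0.05,"ty":0.02,"tz":0,"ax":0,"ay":0,"az":0,"fingers":1.2},{"tx":0.05,"ty":0.02,"tz":0.3,"ax":0,"ay":0,"az":0,"fingers":1.2},{"tx":0.05,"ty":0.02,"tz":0.5,"ax":0,"ay":0,"az":0,"fingers":1.2}]'
python3 - <<'E'
from h import *
where()
E
python3 -m inch '[{"tx":0,"ty":0,"tz":0.2,"ax":0,"ay":0,"az":0,"fingers":1.2},{"tx":0,"ty":0,"tz":0.4,"ax":0,"ay":0,"az":0,"fingers":1.2}]'
python3 - <<'E'
from h import *
where()
E
python3 -m inch '[{"tx":0,"ty":0,"tz":0.2,"ax":0,"ay":0,"az":0,"fingers":1.2},{"tx":0,"ty":0,"tz":0.4,"ax":0,"ay":0,"az":0,"fingers":1.2}]'
python3 - <<'E'
from h import *
where()
E
```

```text
time_s: 21.2
tool_pos: [0.5726, -0.0215, 0.2033]
ee_rot: [1.846, -2.381, -0.66]
force: [0.1, -0.3, 0.1]
grip_width: 0.0168
tcp drum [ 19.  -35.3 124.7] tilt 0.07 F [-0.2  0.2  0.2]
time_s: 21.45
tool_pos: [0.5713, -0.0203, 0.1994]
ee_rot: [1.846, -2.38, -0.66]
force: [-0.3, -0.3, -1.3]
grip_width: 0.0165
tcp drum [ 19.  -35.3 120.5] tilt 0.06 F [-0.5  0.4 -1.2]
time_s: 21.7
tool_pos: [0.57, -0.0191, 0.1956]
ee_rot: [1.846, -2.38, -0.661]
force: [-0.1, -0.5, -1.6]
grip_width: 0.0166
tcp drum [ 18.9 -35.3 116.3] tilt 0.06 F [-0.9  0.4 -1.4]
```

```bash
python3 -m inch '[{"tx":0,"ty":0,"tz":0.5,"ax":0,"ay":0,"az":0,"fingers":1.2},{"tx":0,"ty":0,"tz":1,"ax":0,"ay":0,"az":0,"fingers":1.2},{"tx":0,"ty":0,"tz":1.5,"ax":0,"ay":0,"az":0,"fingers":1.2},{"tx":0,"ty":0,"tz":2,"ax":0,"ay":0,"az":0,"fingers":1.2}]'
python3 - <<'E'
from h import *
where()
E
python3 -m inch '[{"tx":0,"ty":0,"tz":0.6,"ax":0,"ay":0,"az":0,"fingers":1.2},{"tx":0,"ty":0,"tz":1.2,"ax":0,"ay":0,"az":0,"fingers":1.2},{"tx":0,"ty":0,"tz":1.8,"ax":0,"ay":0,"az":0,"fingers":1.2},{"tx":0,"ty":0,"tz":2.2,"ax":0,"ay":0,"az":0,"fingers":1.2}]'
python3 - <<'E'
from h import *
where()
E
```

```text
time_s: 22.2
tool_pos: [0.5639, -0.013, 0.1771]
ee_rot: [1.846, -2.38, -0.661]
force: [-0.1, -0.3, -1.0]
grip_width: 0.0168
tcp drum [ 19.  -35.3  95.9] tilt 0.05 F [-0.6  0.3 -0.8]
time_s: 22.7
tool_pos: [0.557, -0.0064, 0.1568]
ee_rot: [1.846, -2.38, -0.661]
force: [-0.3, -0.4, -2.4]
grip_width: 0.0169
tcp drum [ 19.  -35.2  73.4] tilt 0.03 F [-1.   0.5 -2.1]
```

```bash
python3 -m inch '[{"tx":0,"ty":0,"tz":0.25,"ax":0,"ay":0,"az":0,"fingers":1.2},{"tx":0,"ty":0,"tz":0.42,"ax":0,"ay":0,"az":0,"fingers":1.2},{"tx":0,"ty":0,"tz":0.53,"ax":0,"ay":0,"az":0,"fingers":1.2}]'
python3 - <<'E'
from h import *
where();heldcap()
E
```

```text
time_s: 23.08
tool_pos: [0.5555, -0.0049, 0.1521]
ee_rot: [1.846, -2.38, -0.66]
force: [-0.0, -1.7, 5.2]
grip_width: 0.0165
tcp drum [ 18.9 -35.3  68.3] tilt 0.05 F [1.1 1.2 5.2]
cap top z -27.7 mean [  0.3  -0.1 -27.6] x range [-9.   8.4] y [-8.1  8.2] [321. 355.]
```

Floor reached (5 N, cap top at 96). Release and retract straight out.

```bash
python3 -m inch '[{"tx":0,"ty":0,"tz":0,"ax":0,"ay":0,"az":0,"fingers":3.2},{"tx":0,"ty":0,"tz":0,"ax":0,"ay":0,"az":0,"fingers":3.2},{"tx":0,"ty":0,"tz":-2,"ax":0,"ay":0,"az":0,"fingers":3.2},{"tx":0,"ty":0,"tz":-5,"ax":0,"ay":0,"az":0,"fingers":3.2},{"tx":2,"ty":-1,"tz":-10,"ax":0,"ay":0,"az":0,"fingers":3.4},{"tx":4,"ty":0,"tz":-14,"ax":0,"ay":0,"az":0,"fingers":3.4},{"tx":4,"ty":0,"tz":-15,"ax":0,"ay":0,"az":0,"fingers":3.4},{"tx":4,"ty":0,"tz":-15,"ax":0,"ay":0,"az":0,"fingers":3.4}]'
cat > fin.py <<'E'
from h import *
w=cam("wrist"); save("w16",w["image"]); C=caps(w); rep(C); where()
# tilt: shoulder-plane vs. cap: fit shoulder disc centre offset
o,F=drum();L=(w["P"]-o)@F
for x,y,*_ in C:
    m=(np.hypot(L[...,0]-x,L[...,1]-y)<.0185)&(abs(L[...,2]-.060)<.004)
    q=L[m]; A=np.c_[q[:,:2],np.ones(len(q))]; k=np.linalg.lstsq(A,q[:,2],rcond=None)[0]
    m2=(np.hypot(L[...,0]-x,L[...,1]-y)<.0085)&(abs(L[...,2]-.096)<.003); q2=L[m2]
    k2=np.linalg.lstsq(np.c_[q2[:,:2],np.ones(len(q2))],q2[:,2],rcond=None)[0]
    print("mid dist %.1f"%(np.hypot(x,y)*1e3),"top z %.1f"%(np.median(q2[:,2])*1e3),"shoulder z %.1f n %d"%(np.median(q[:,2])*1e3,len(q)),"cap-top tilt deg %.1f"%np.rad2deg(np.arctan(np.hypot(*k2[:2]))))
s=cam("side");save("s16",s["image"],(220,180,480,370),3)
save("sc16",cam("scene")["image"])
E
python3 fin.py
```

```text
time_s: 24.12
tool_pos: [0.5896, -0.0866, 0.2799]
ee_rot: [1.846, -2.381, -0.66]
force: [-0.3, 0.1, -0.8]
grip_width: 0.034
xy -20.9 35.5 z 96.0 rad 8.9 n 581 | r 41.2 th 120.5 px 323 170
xy -41.3 0.4 z 96.0 rad 9.0 n 546 | r 41.3 th 179.4 px 271 200
xy 19.3 34.7 z 96.0 rad 9.0 n 553 | r 39.7 th 61.0 px 375 201
xy -0.3 -0.3 z 96.1 rad 9.0 n 507 | r 0.4 th -132.9 px 323 230
xy -22.0 -34.7 z 96.0 rad 9.0 n 491 | r 41.1 th -122.4 px 272 256
xy 40.2 -0.8 z 96.1 rad 9.0 n 484 | r 40.2 th -1.2 px 373 259
xy 18.7 -35.4 z 96.0 rad 9.1 n 460 | r 40.1 th -62.2 px 322 284
tcp drum [ -0.8  -0.8 217.5] tilt 0.02 F [-0.  -0.9  0.2]
mid dist 41.2 top z 96.1 shoulder z 61.2 n 1254 cap-top tilt deg 0.8
mid dist 41.3 top z 96.0 shoulder z 61.1 n 1086 cap-top tilt deg 0.9
mid dist 39.7 top z 96.1 shoulder z 61.2 n 1074 cap-top tilt deg 0.6
mid dist 0.4 top z 96.1 shoulder z 61.2 n 1024 cap-top tilt deg 0.5
mid dist 41.1 top z 96.0 shoulder z 61.2 n 984 cap-top tilt deg 1.4
mid dist 40.2 top z 96.1 shoulder z 61.2 n 974 cap-top tilt deg 1.0
mid dist 40.1 top z 96.0 shoulder z 61.2 n 943 cap-top tilt deg 1.8
```

View pics/w16.png

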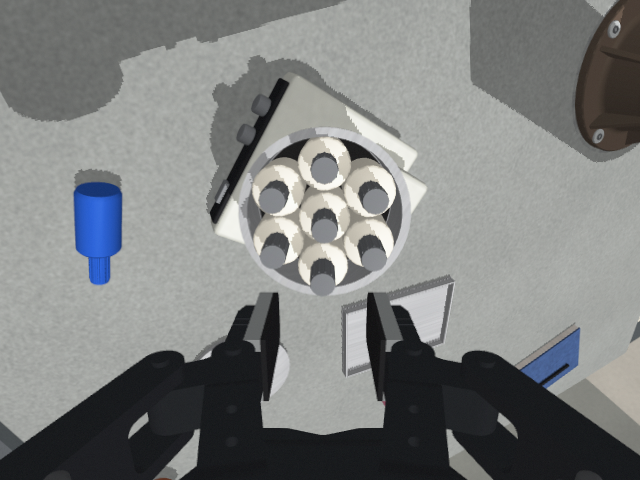

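View pics/s16.png

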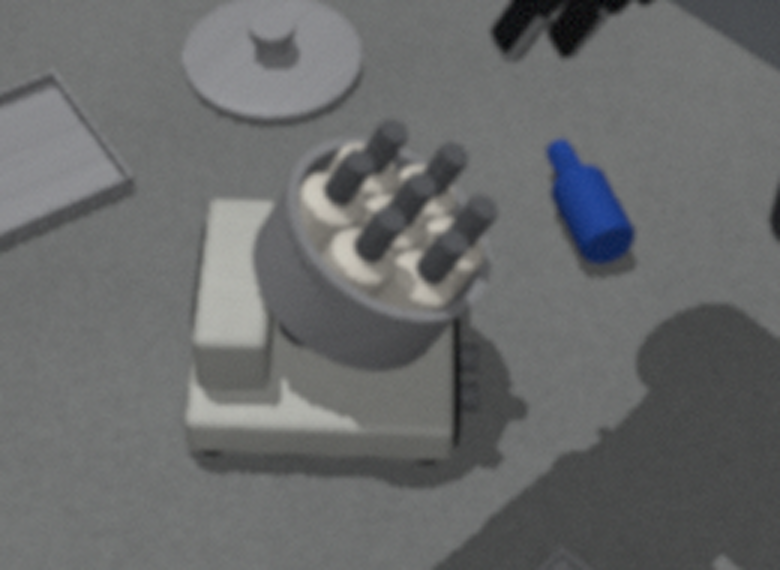

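View pics/sc16.png

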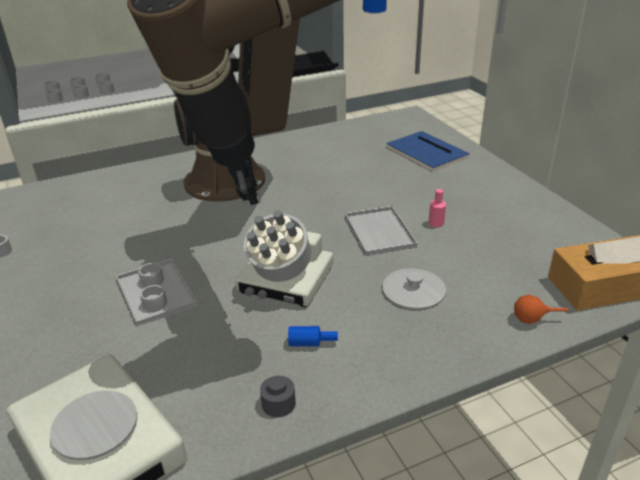

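All seven caps sit in a hexagon with the tops at 96 mm. The cups and lid are where they were (scene (150,285) and (414,288)), the tray is empty, and the gripper is clear of everything.

```bash
python3 -c "
from rig import order
print(order.finish_job())"
```

```text
the job is handed in; nothing more can be done
None
```

The mixer is loaded: all seven bottles stand in the drum, one in the middle and six around it. I handed the job in after about 24 s of the 72 s allowed; no verdict is reported.

**What I did:** I lifted `packed1` and `packed2` slightly by their caps and set them down along the wall towards the lowest bottle, at about 120° and -122°. That opened two gaps of about 121°. I then lowered the two white tray bottles along the drum's axis into those gaps, at about 61° and -62°. The readings I took between steps stayed at 3 N or below on the way in and rose to 3–5 N when each underside met the floor.

**Last checks (wrist camera):**

| Check | Measured | Limit |
|---|---|---|
| Distance of each bottle's centre from the drum's mid point | at most 41.3 mm (middle bottle 0.4 mm) | 46 mm |
| Height of every cap top above the drum floor | 96.0–96.1 mm, so fully down | 100 mm (underside within 4 mm) |
| Tilt of each cap top | at most 1.8° | 6° |

- **Bystanders:** the scene picture shows the cups, the lid and the pink and blue look-alikes in their places, and the gripper stood clear of everything.
- **What disagreed:** cylinder fits from the side and scene views put the held bottles 1–4 mm off the tool's centre line; the wrist-camera fit put them 1.1–1.4 mm off. Those far views had poor residuals, so I used the wrist camera. The shoulder heights read 61.2 mm instead of 60 mm, alike on all seven.
- **Interface:** two move calls were refused at first because rows must carry every field. Nothing moved.

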